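# Unwedge and latch the lens dry box

## Robot

A 6-joint arm with a two-finger parallel gripper is mounted at the origin on a cart in front of the work surface, level with it; the furniture and walls round the work are solid. World frame = base frame: x ahead of the robot, y to its left, z up, the work surface at z = 0. Lengths are in mm, angles in degrees, forces in N, time in s.
With the tool pointing down it reaches from about 375 to 825 mm from the base axis. Payload 5.5 kg.
Tool frame: the origin (TCP) lies between the finger pads; the fingertips stand 8 mm ahead of it and the grasp point (between the pads) lies 11 mm behind it (robot.tips_ahead is the z of the fingertips in the tool frame, in mm); z points along the fingers, y is the line along which they close (so a half turn about z gives the same grasp; the last joint's range is limited). The gripper opens to 85 mm and grips with 20 to 120 N. Pads are 22 mm wide; open, the fingers measure 114 mm over their backs; the gripper's body (76 mm by 85 mm) begins 54 mm behind the grasp point. The pads swing forward as they close: fully open they stand 13 mm farther back than shut.
Start: joints at [-70.073, 17.962, -2.699, 69.339, 0, 90], TCP at [204.495, -564.072, 239.299] pointing down, gripper open.
Joint ranges: [-152.73, 152.73], [-39.44, 99.34], [-58.76, 71.6], [-118.89, 123.64], [-81.53, 83.1], [-180, 180]. Speed limits (degrees/s): [136.94, 136.94, 172.46, 180, 180, 180].

## Interface

Orientations are given as [roll, pitch, yaw] about the fixed x, y, z axes, in that order (R = Rz(yaw) Ry(pitch) Rx(roll)).
In Python, from station import robot gives the robot as it stands.
- The arm moves only by the tool arm_command, never from a script. Its arguments are lists of equal length, an entry for each row: "delta_pos": the shift along the tool's x, y, z scaled (see below), a list of three; "rotation": the turn, a rotation vector about the tool's x, y, z scaled (see below), a list of three. A call has exactly 8 rows; each row shifts and turns the commanded pose from where the row before left it, along the tool's axes as they then stand; what a row does not reach is not made up. The controller multiplies each number of a shift by 80 cm and each number of a turn by pi rad. A row lasts 1/10 s, in which the tool goes at most 50 mm and 8.59 degrees, less where a joint would pass 70% of its speed; a pose out of reach is approached as far as the arm can. A call with a number of a shift or a turn outside -1 to 1 is refused whole. A call with a gripper value outside its range is refused whole. "gripper" is the finger opening in mm, from 0 to 85.4, set as the call begins (left out, the last holds). The fingers move at their own pace and stop on an object; "newtons" is the grip in N (left out, the last holds). Time passes only in rows, so rows that do not move let the fingers close, or fill a call up. It gives the time, the measured TCP pose, the force, the opening and the grip force at its end, in the units of the state.
- robot.get_obs(): the state, without advancing time (a new reading comes with each control period).
- robot.read_camera(name): name is "side" or "top"; returns the picture (420x560x3 uint8, blue, green, red); there is no depth.
- robot.calibration(name): a dict with "camera_matrix" (3x3 intrinsics, pixels), "world_from_camera" (4x4, takes a point from camera to world coordinates). Camera axes: x right, y up, looking along -z (the intrinsics and any distortion apply to the point x, -y, -z); pixel columns grow to the right and rows downward; lengths in mm; the calibration is good to about 2 mm. A picture is of the moment at which its call begins. calibration takes no time and is no camera call.
- robot.sign_off(): hands the job in; it is judged then, once.
Trained networks look in the newest picture that a camera, given by its name, has taken for a name from the list of things; names that differ only in an ending like _2 or _b are one class to them, and where a whole thing is asked for, a point or a joint stands for the part that bears it (a point fixed in the world has none). Each returns a list of dicts, best first, with "confidence" (0 to 1); they miss things now and then, are a little off and sometimes report something else, mostly with a low value. They report only what shows in the picture. A call takes as long as a camera call. They do not tell look-alikes from the thing itself.
- robot.recognise(camera, target): "point" ([x, y, z] in mm, in world coordinates, good to about 4 mm: the middle of the surface that is visible of it).
The state is a dict: "time": time; "joint_pos": joint angles; "qvel": joint speeds; "effort": joint torques, N m; "eef_pos": TCP position; "tool_rot": TCP orientation; "ft_force": force on the tool from outside, world axes, zero at the start; "ft_torque": the same for the moment, N m; "width": finger opening in mm; "grasp_force": force on a finger pad.
Only numpy, scipy, OpenCV 4.12 (cv2) and the standard library are available. Lean on these libraries where they do the work, as an engineer would, in place of code of your own. Each camera call takes 0.05 s, during which the arm holds its last target. There are 200 camera calls.

## Task

The dry box for the laser's lenses was left airing, its lid held ajar by a wooden wedge jammed in from the front. Work the tight wedge out and lay it down on the bench (do not drop or throw it) so that the lid comes down on its seal; then hook the latch's wire loop over the keeper on the lid and press the latch lever down past its dead centre until it lies flat against the box and the lid is drawn tight. Do not disturb the things standing round the box.

Things in the scene. Friction and masses are not known exactly. Their poses are not given: they have to be found in the camera images.
- dry_box: Grey metal box with a hinged lid, 150 deep (x) x 250 wide (y) mm, fixed to the bench, 127 mm tall when shut. Origin at the centre of its underside; x points to its rear (hinge side), z up, y to the left seen from the front. Front face: plane x = -75 mm. A soft black seal on its rim tops out 110 mm above the bench. Draw latch at the middle of the front (y = 0). Free bench: 150 mm beyond its left end; in front the edge may be only 100 mm off.
- lid (a joint): Lid hinge along the rear edge (axis at x = +79, z = 105 mm of the box), rad: 0 = fully down, grows as it opens. A damped spring pulls it shut, about 15 N at the front edge. About 0.09 on the wedge, 0.03 resting on the soft seal, 0.004 to 0.01 when latched. The lid is 22 mm thick, its front edge 4 mm behind the box's front face.
- wedge: Plain wooden wedge, 100 mm long (x), 24 wide (y), 18 thick at the butt (x = -50) tapering to 3 at the tip (x = +50). Origin: centre of its underside. It lies on the box's front rim left of the latch, clamped by the lid, tip inside, some 50 mm of the butt end sticking out to the front. A straight pull takes about 12 to 22 N; rocking the butt a few mm sideways while pulling eases it.
- loop_bar (a point): Middle of the crossbar of the latch's wire loop: a U of 5 mm wire, 47 mm wide over its legs (along the box's y), 50 mm from pivots to crossbar. It pivots about the box's y on the lever, 14 mm from the lever's pivot, so moving the crossbar swings the lever too; slight friction keeps both where left. Beside the legs is free space. z points from the pivots to the crossbar.
- keeper_seat (a point): Where the crossbar's centre lies when hooked and pulled down: in the upward-open channel of the keeper, a 28 mm wide steel hook at the middle of the lid's front. Axes of the lid (x to the rear). Channel floor 2.5 mm below this point; front lip 2.5 to 6 mm in front (-x), its top 6.5 mm above this point; the crossbar has 7 mm more room behind (+x). It goes in over the lip, then down.
- lever_pivot (a point): Pivot of the latch lever, 19 mm in front of the box's front face, 79.5 mm above the bench, y = 0; it turns about the box's y. The frame turns with the lever: -z runs along the handle to its tip, -x is the normal of the handle's outer face. The handle is 26 mm wide and flat to 45 mm from the pivot, its outer face 4.5 mm from the pivot along -x.
- lever_tip (a point): Outer end of the lever, 60 mm along the handle from the pivot, where it flares outward.
- lever (a joint): Latch lever, rad: 0 = flat down against the box (latched), 1.57 = straight out to the front, up to 2.7. With the loop seated on the relaxed seal it stands at about 1.4 to 1.6; from there press it down (at most about 9 N at 50 mm from the pivot, hardest at 0.9). Below about 0.3 it is well over centre and stays shut.
- masking_tape: Bystander: roll of cream masking tape lying flat, 91 mm across, 24 mm tall.
- screwdriver: Bystander: screwdriver with a six-sided grip, 150 mm long, lying on the bench.
- loupe: Bystander: black loupe, 40 mm across, 34 mm tall, standing on the bench.
- lens_cleaner: Bystander: bottle with a pump cap, 47 mm across, 136 mm tall, standing on the bench.
Mind the look-alikes: they are no part of the job. There is more than one size of the wedge; the job needs the middle-sized.

How it is judged (in metres and radians):
On the way, in this order (a step that is already met when the one before it is completed fails the run):
1. the wedge lies on the bench and the lid has come down on its seal (height (world z) of wedge between -0.01 and 0.025 m and linear speed of wedge below 0.03 m/s and value of joint lid below 0.045 rad), for 0.2 s.
2. the loop's crossbar lies in the keeper's channel, behind the lip (x of loop_bar in the frame of keeper_seat between -0.004 and 0.011 m and z of loop_bar in the frame of keeper_seat between -0.004 and 0.005 m), for 0.2 s.
3. the lever is pressed flat and the lid is drawn down tight (all of step 2 and value of joint lever below 0.08 rad and value of joint lid below 0.016 rad), for 0.2 s.
At the end, for the whole second after the job is handed in: The wedge lies at rest on the bench (origin less than 25 mm above it); the loop's crossbar is in the keeper's channel (within about 4 mm in front, 11 mm behind, 4 mm below and 5 mm above the seat point); the lever is within 0.08 rad of flat and the lid within 0.016 rad of fully down (all of step 3 and height (world z) of wedge between -0.01 and 0.025 m and linear speed of wedge below 0.03 m/s); the robot touches nothing.
It fails at once if the wedge is dropped or thrown (faster than 1 m/s) (linear speed of wedge above 1 m/s).
It fails at once if the roll of masking tape is shifted by more than 30 mm (distance of masking_tape from where it was at the start of the episode above 0.03 m).
It fails at once if the screwdriver is shifted by more than 30 mm (distance of screwdriver from where it was at the start of the episode above 0.03 m).
It fails at once if the loupe is shifted by more than 30 mm (distance of loupe from where it was at the start of the episode above 0.03 m).
It fails at once if the bottle of lens cleaner is shifted by more than 30 mm (distance of lens_cleaner from where it was at the start of the episode above 0.03 m).
It also fails if it takes over 69 s, if anything falls off the work surface, if the arm or the gripper's body presses on something with over 40 N, if the wrist force passes 120 N, or if a joint passes its speed limit or range.

## Working session

There is one attempt and no reset: what is moved stays moved. The work goes in short steps, Python scripts to look and compute and a tool call to move; the robot and the scene stay as the last step left them, time stands still between calls to the robot, and variables do not carry over. Pictures are saved under pics/ and viewed, at most 10 in all, crops included, and the job is handed in when it is done.

Besides the shell and the picture viewer there is one more tool, called after "Call:" as name(argument=value, ...) on one line, values as JSON. arm_command: Moves the arm, as the interface text tells. Its arguments: {"type":"object","properties":{"delta_pos":{"type":"array","items":{"type":"array","items":{"type":"number","minimum":-1,"maximum":1}}},"rotation":{"type":"array","items":{"type":"array","items":{"type":"number","minimum":-1,"maximum":1}}},"gripper":{"type":"number"},"newtons":{"type":"number"}},"required":["delta_pos","rotation"]}

```bash
mkdir -p pics; ls; cat > h.py <<'E'
import numpy as np, cv2
from station import robot
def ray(cam,u,v):
    c=robot.calibration(cam);K=np.array(c["camera_matrix"]);T=np.array(c["world_from_camera"])
    d=np.linalg.inv(K)@[u,v,1]; d=np.array([d[0],-d[1],-d[2]])
    return T[:3,3],T[:3,:3]@d
def atz(cam,u,v,z):
    o,d=ray(cam,u,v); return o+d*(z-o[2])/d[2]
def proj(cam,p):
    c=robot.calibration(cam);K=np.array(c["camera_matrix"]);T=np.linalg.inv(np.array(c["world_from_camera"]))
    q=T[:3,:3]@p+T[:3,3]; q=K@[q[0],-q[1],-q[2]]; return q[:2]/q[2]
def both(ua,va,ub,vb):
    o1,d1=ray("top",ua,va);o2,d2=ray("side",ub,vb)
    s,t=np.linalg.lstsq(np.array([d1,-d2]).T,o2-o1,rcond=None)[0]
    a,b=o1+s*d1,o2+t*d2; return (a+b)/2,np.linalg.norm(a-b)
E
python3 - <<'E'
from h import *
a=robot.read_camera("top");b=robot.read_camera("side")
cv2.imwrite("pics/top.png",a);cv2.imwrite("pics/side.png",b)
for n in ["top","side"]:
    print(n,robot.calibration(n))
    for t in ["wedge","loop_bar","keeper_seat","lever_pivot","lever_tip","dry_box"]:
        print(n,t,[(np.round(r["point"]),round(r["confidence"],2), np.round(proj(n,np.array(r["point"])))) for r in robot.recognise(n,t)])
print(robot.get_obs(), robot.tips_ahead)
E
```

```text
pics
top {'camera_matrix': array([[382.86738024,   0.        , 277.58595935],
       [  0.        , 382.86738024, 198.84964856],
       [  0.        ,   0.        ,   1.        ]]), 'world_from_camera': array([[ 2.37499165e-03,  9.95551922e-01, -9.41845487e-02,
         4.47420209e+02],
       [-9.99464762e-01, -7.09841213e-04, -3.27060466e-02,
         1.20788651e+02],
       [-3.26274237e-02,  9.42118142e-02,  9.95017379e-01,
         1.08992150e+03],
       [ 0.00000000e+00,  0.00000000e+00,  0.00000000e+00,
         1.00000000e+00]])}
top wedge [(array([296., 305.,  10.]), 0.88, array([224., 290.])), (array([ 784., -142.,    7.]), 0.6, array([382., 118.])), (array([486.,  94., 124.]), 0.54, array([301., 220.]))]
top loop_bar [(array([522.,  22., 113.]), 0.45, array([329., 206.])), (array([602., 115., 134.]), 0.36, array([292., 174.])), (array([605., 116., 137.]), 0.26, array([292., 172.]))]
top keeper_seat [(array([522.,  21., 111.]), 0.6, array([329., 206.])), (array([606., 114., 136.]), 0.59, array([293., 172.]))]
top lever_pivot [(array([599., 116., 134.]), 0.73, array([292., 
[... 1437 characters left out ...]
array([297., 213.]))]
{'time': 0.7, 'joint_pos': array([-7.00713530e+01,  1.79606363e+01, -2.69879522e+00,  6.93401444e+01,
       -2.00549599e-03,  9.00007558e+01]), 'qvel': array([-0.127693  ,  0.02376858,  0.07172714, -0.00681242, -0.04747474,
        0.04132617]), 'effort': array([-1.99079455e-03, -5.39289272e+01,  3.39984083e+01,  1.35890481e-03,
       -8.25150755e-05,  7.49133555e-08]), 'eef_pos': array([ 204.49543193, -564.06427361,  239.31489212]), 'tool_rot': array([1.79999576e+02, 2.00549040e-03, 1.99278912e+01]), 'ft_force': array([0.25843138, 0.54219136, 0.20580561]), 'ft_torque': array([ 0.0221964 ,  0.01429228, -0.00309918]), 'grasp_force': 0.0, 'width': 85.32052402955146} 8.0
```

View pics/top.png

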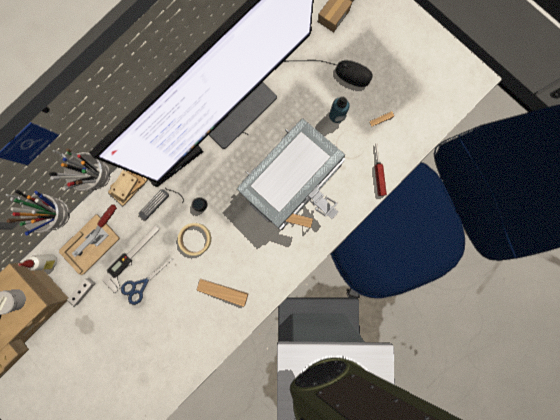

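View pics/side.png

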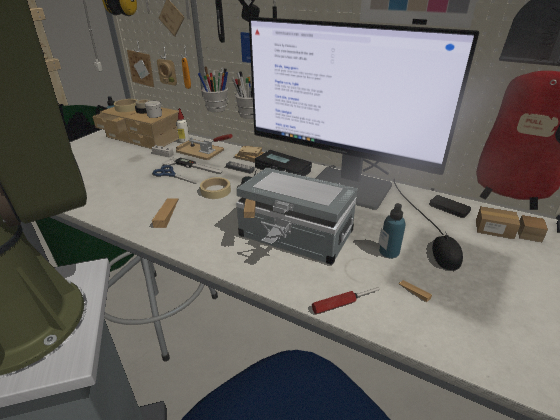

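The top picture shows the box at about (292,174) with the latch at (326,205). There are three wedge candidates: a large one loose on the bench at (223,291), a small one loose at (381,118), and one under the lid at (301,220). I choose the one under the lid and check it in a crop.

```bash
python3 - <<'E'
import cv2,numpy as np
a=cv2.imread("pics/top.png")[115:255,225:365];b=cv2.imread("pics/side.png")[165:265,225:365]
f=cv2.INTER_CUBIC
a=cv2.resize(a,(400,400),interpolation=f)
b=cv2.resize(b,None,fx=5.7,fy=5.7,interpolation=f)[:600,:800]
cv2.imwrite("pics/c1.png",b)
a=cv2.imread("pics/top.png")[115:247,225:400]
cv2.imwrite("pics/c2.png",cv2.resize(a,None,fx=4.5,fy=4.5,interpolation=f)[:600,:800])
E
```

```text
(no output)
```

View pics/c1.png

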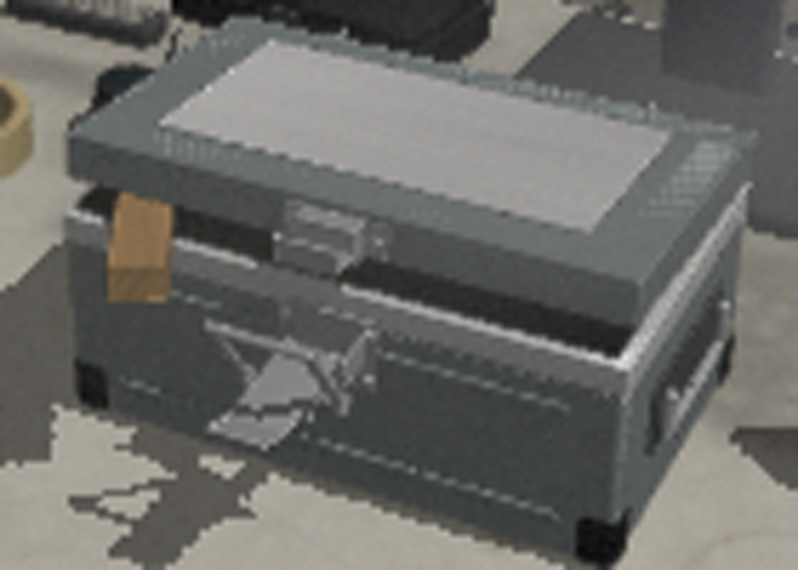

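View pics/c2.png

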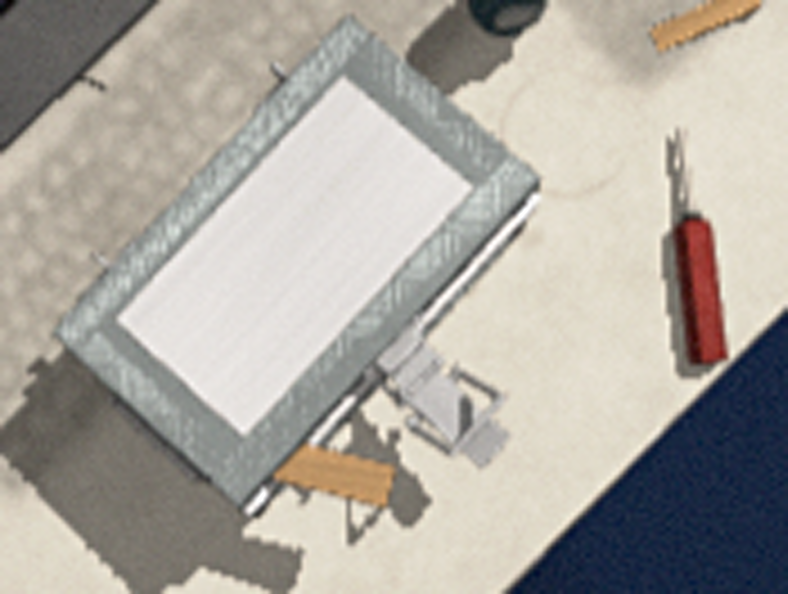

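The crops show the box wedge in side crop (140,250) and top crop (335,475). It is the middle-sized one, jammed under the lid and skewed to the box. The lever and loop hang out in front at top crop (450,410). Next I fit the box pose.

```bash
python3 - <<'E'
from h import *
T=lambda x,y:(x/4.5+225,y/4.5+115)
S=lambda x,y:(x/5.7+225,y/5.7+165)
for n,t,s in [("rimR",(537,195),(620,370)),("rimL",(250,512),(70,215)),("lidRF",(537,180),(640,285)),("lidLF",(243,507),(68,145)),("lidLR",(62,333),(235,18)),("lidRR",(347,18),(755,138)),
 ("wbuttTopL",(385,505),(107,268)),("wbuttTopR",(393,465),(168,268)),("levertip",(490,455),(240,435)),("keeper",(405,355),(318,225))]:
    p,e=both(*T(*t),*S(*s)); print(n,p.round(1),round(e,1))
for z in (105,):
  print(atz("top",*T(537,195),z).round(1),atz("top",*T(250,512),z).round(1))
print(atz("side",*S(600,560),0), atz("side",*S(80,400),0))
for q in [(500,395),(465,372),(410,420),(455,447),(385,505),(393,465),(280,478),(312,443)]: print(q,atz("top",*T(*q),110).round(1))
E
```

```text
rimR [647.  -20.5 101.1] 0.0
rimL [466.3 145.1 101.5] 5.6
lidRF [651.1 -16.6 135.6] 5.3
lidLF [468.5 148.2 133.4] 5.4
lidLR [565.9 251.  126. ] 4.0
lidRR [749.1  88.8 121.8] 5.3
wbuttTopL [469.1  69.3 123.4] 3.7
wbuttTopR [491.7  64.5 122. ] 4.2
levertip [501.6   5.4  82.6] 8.9
keeper [551.2  58.3 134.6] 2.0
[646.2 -20.  105. ] [463.5 145.4 105. ]
[648.95963778 -13.04704979   0.        ] [467.60946158 151.19945115   0.        ]
(500, 395) [530.    3.2 110. ]
(465, 372) [543.1  22.9 110. ]
(410, 420) [515.7  54.3 110. ]
(455, 447) [500.4  29.  110. ]
(385, 505) [467.5  68.8 110. ]
(393, 465) [490.2  64.1 110. ]
(280, 478) [482.7 128.2 110. ]
(312, 443) [502.6 110.  110. ]
```

```bash
cat > plan.py <<'E'
import sys,json
from h import *
from scipy.spatial.transform import Rotation as Ro
def plan(wps,start=None):
    """wps: list of (pos,[r,p,y],rows)"""
    o=robot.get_obs(); p,R=np.array(o["eef_pos"]),Ro.from_euler("xyz",o["tool_rot"],degrees=True)
    D=[];W=[]
    for P,E,n in wps:
        P=p if P is None else np.array(P,float); R2=R if E is None else Ro.from_euler("xyz",E,degrees=True)
        p0=p;rv=(R.inv()*R2).as_rotvec()
        for k in range(n):
            st=R.inv().apply((P-p0)/n); D.append((st/800).round(4).tolist()); 
            W.append((rv/n/np.pi).round(4).tolist()); R=R*Ro.from_rotvec(rv/n)
            if np.linalg.norm(st)>50: print("FAST",np.linalg.norm(st))
        p,R=P,R2
    for i in range(0,len(D),8): print('D',json.dumps(D[i:i+8]),'\nR',json.dumps(W[i:i+8]))
def st():
    o=robot.get_obs(); print({k:np.round(o[k],1).tolist() for k in ["time","eef_pos","tool_rot","ft_force","width","grasp_force"]})
XB=np.array([.666,.746,0]);YB=np.array([-.746,.666,0]);F=np.array([557,64,0.])
def box(x,y,z): return F+XB*(x+75)+YB*y+[0,0,z]
E
python3 - <<'E'
from plan import *
plan([((430,45,240),(180,0,75),16),((483,81,200),None,2),((483,81,150),None,2),((483,81,118),None,4)])
for q in [(255,255),(245,270),(265,245),(223,291),(194,240),(240,320),(330,255)]: print(q,atz("top",*q,5).round())
E
```

```text
D [[0.0328, -0.0387, -0.0001], [0.035, -0.0367, -0.0001], [0.0372, -0.0345, -0.0001], [0.0392, -0.0322, -0.0001], [0.0411, -0.0298, -0.0001], [0.0428, -0.0273, -0.0001], [0.0443, -0.0247, -0.0001], [0.0457, -0.022, -0.0001]] 
R [[-0.0, 0.0, -0.0191], [-0.0, 0.0, -0.0191], [-0.0, 0.0, -0.0191], [-0.0, 0.0, -0.0191], [-0.0, 0.0, -0.0191], [-0.0, 0.0, -0.0191], [-0.0, 0.0, -0.0191], [-0.0, 0.0, -0.0191]]
D [[0.047, -0.0192, -0.0001], [0.048, -0.0163, -0.0001], [0.0489, -0.0134, -0.0001], [0.0497, -0.0105, -0.0001], [0.0502, -0.0075, -0.0001], [0.0505, -0.0044, -0.0001], [0.0507, -0.0014, -0.0001], [0.0507, 0.0017, -0.0001]] 
R [[-0.0, 0.0, -0.0191], [-0.0, 0.0, -0.0191], [-0.0, 0.0, -0.0191], [-0.0, 0.0, -0.0191], [-0.0, 0.0, -0.0191], [-0.0, 0.0, -0.0191], [-0.0, 0.0, -0.0191], [-0.0, 0.0, -0.0191]]
D [[0.0303, 0.0262, 0.025], [0.0303, 0.0262, 0.025], [0.0, -0.0, 0.0312], [0.0, -0.0, 0.0312], [0.0, -0.0, 0.01], [0.0, -0.0, 0.01], [0.0, -0.0, 0.01], [0.0, -0.0, 0.01]] 
R [[0.0, 0.0, 0.0], [0.0, 0.0, 0.0], [0.0, 0.0, 0.0], [0.0, 0.0, 0.0], [0.0, 0.0, 0.0], [0.0, 0.0, 0.0], [0.0, 0.0, 0.0], [0.0, 0.0, 0.0]]
(255, 255) [391. 220.   5.]
(245, 270) [350. 247.   5.]
(265, 245) [419. 192.   5.]
(223, 291) [291. 309.   5.]
(194, 240) [433. 394.   5.]
(240, 320) [213. 260.   5.]
(330, 255) [392.   9.   5.]
```

Call:
arm_command(delta_pos=[[0.0328,-0.0387,0],[0.035,-0.0367,0],[0.0372,-0.0345,0],[0.0392,-0.0322,0],[0.0411,-0.0298,0],[0.0428,-0.0273,0],[0.0443,-0.0247,0],[0.0457,-0.022,0]], rotation=[[0,0,-0.0191],[0,0,-0.0191],[0,0,-0.0191],[0,0,-0.0191],[0,0,-0.0191],[0,0,-0.0191],[0,0,-0.0191],[0,0,-0.0191]], gripper=36, newtons=60)

```text
time: 1.5
eef_pos: [317.6, -258.2, 239.5]
tool_rot: [180.0, -0.0, 47.5]
ft_force: [0.7, 0.1, 0.5]
width: 36.0
grasp_force: 0.0
```

Call:
arm_command(delta_pos=[[0.047,-0.0192,0],[0.048,-0.0163,0],[0.0489,-0.0134,0],[0.0497,-0.0105,0],[0.0502,-0.0075,0],[0.0505,-0.0044,0],[0.0507,-0.0014,0],[0.0507,0.0017,0]], rotation=[[0,0,-0.0191],[0,0,-0.0191],[0,0,-0.0191],[0,0,-0.0191],[0,0,-0.0191],[0,0,-0.0191],[0,0,-0.0191],[0,0,-0.0191]])

```text
time: 2.3
eef_pos: [430.7, 46.5, 239.6]
tool_rot: [179.9, -0.0, 75.1]
ft_force: [1.2, -1.2, 0.4]
width: 36.2
grasp_force: 0.0
```

Call:
arm_command(delta_pos=[[0.03,0.026,0.025],[0.03,0.026,0.025],[0,0,0.025],[0,0,0.025],[0,0,0.012],[0,0,0],[0,0,0],[0,0,0]], rotation=[[0,0,0],[0,0,0],[0,0,0],[0,0,0],[0,0,0],[0,0,0],[0,0,0],[0,0,0]])

```text
time: 3.1
eef_pos: [483.8, 80.3, 150.9]
tool_rot: [179.9, -0.1, 74.9]
ft_force: [-0.1, -0.0, 0.5]
width: 36.1
grasp_force: 0.0
```

```bash
python3 - <<'E'
from plan import *
st()
a=robot.read_camera("top")[160:270,230:370];b=robot.read_camera("side")[150:260,200:340]
f=cv2.INTER_CUBIC
cv2.imwrite("pics/g1.png",np.hstack([cv2.resize(x,None,fx=2.85,fy=2.85,interpolation=f) for x in(a,b)]))
E
```

```text
{'time': 3.1, 'eef_pos': [483.8, 80.3, 150.9], 'tool_rot': [179.9, -0.1, 74.9], 'ft_force': [-0.1, -0.0, 0.5], 'width': 36.1, 'grasp_force': 0.0}
```

View pics/g1.png

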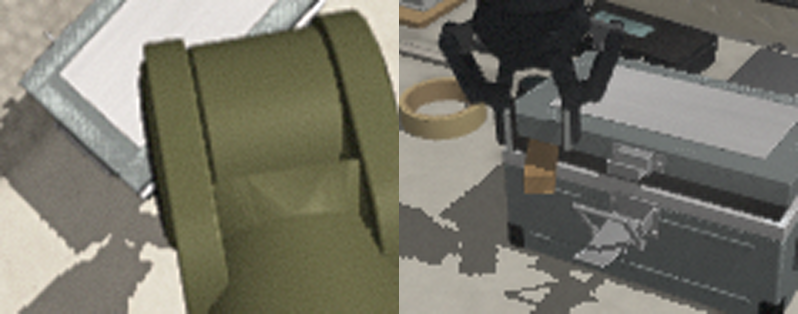

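The side view shows the fingers straddling the wedge: tips at (505,140) and (572,148), wedge centre at about (541,165). I descend and grip.

Call:
arm_command(delta_pos=[[0,0,0.01],[0,0,0.01],[0,0,0.01],[0,0,0.01],[0,0,0],[0,0,0],[0,0,0],[0,0,0]], rotation=[[0,0,0],[0,0,0],[0,0,0],[0,0,0],[0,0,0],[0,0,0],[0,0,0],[0,0,0]])

```text
time: 4.0
eef_pos: [483.3, 80.4, 118.0]
tool_rot: [180.0, -0.0, 74.9]
ft_force: [-0.7, 0.4, -0.3]
width: 36.1
grasp_force: 0.0
```

Call:
arm_command(delta_pos=[[0,0,0],[0,0,0],[0,0,0],[0,0,0],[0,0,0],[0,0,0],[0,0,0],[0,0,0]], rotation=[[0,0,0],[0,0,0],[0,0,0],[0,0,0],[0,0,0],[0,0,0],[0,0,0],[0,0,0]], gripper=10, newtons=80)

```text
time: 4.8
eef_pos: [482.9, 80.4, 117.7]
tool_rot: [-180.0, -0.0, 74.9]
ft_force: [-2.4, -0.9, 3.6]
width: 21.8
grasp_force: 78.7
```

Call:
arm_command(delta_pos=[[-0.004,-0.006,0],[-0.006,0.002,0],[-0.006,-0.009,0],[-0.006,0.002,0],[-0.007,-0.009,0],[-0.007,0.001,0],[-0.007,-0.008,0],[-0.007,-0.002,0]], rotation=[[0,0,0],[0,0,0],[0,0,0],[0,0,0],[0,0,0],[0,0,0],[0,0,0],[0,0,0]])

```text
time: 5.6
eef_pos: [454.0, 52.5, 118.6]
tool_rot: [179.8, -0.7, 75.0]
ft_force: [8.7, 19.0, -7.7]
width: 21.5
grasp_force: 79.3
```

Call:
arm_command(delta_pos=[[-0.006,-0.006,0],[-0.006,0.001,0],[-0.006,-0.007,0],[-0.006,-0.004,0],[-0.007,-0.004,0],[-0.007,-0.004,0],[0,0,0],[0,0,0]], rotation=[[0,0,0],[0,0,0],[0,0,0],[0,0,0],[0,0,0],[0,0,0],[0,0,0],[0,0,0]])

```text
time: 6.4
eef_pos: [423.8, 23.2, 117.8]
tool_rot: [180.0, -0.0, 74.9]
ft_force: [0.2, -0.1, 0.0]
width: 21.7
grasp_force: 80.1
```

```bash
python3 - <<'E'
from plan import *
st()
b=robot.read_camera("side")[140:300,180:360]
a=robot.read_camera("top")[160:320,190:370]
f=cv2.INTER_CUBIC
cv2.imwrite("pics/g2.png",np.hstack([cv2.resize(x,(400,356),interpolation=f) for x in(a,b)]))
E
```

```text
{'time': 6.4, 'eef_pos': [423.8, 23.2, 117.8], 'tool_rot': [180.0, -0.0, 74.9], 'ft_force': [0.2, -0.1, 0.0], 'width': 21.7, 'grasp_force': 80.1}
```

View pics/g2.png

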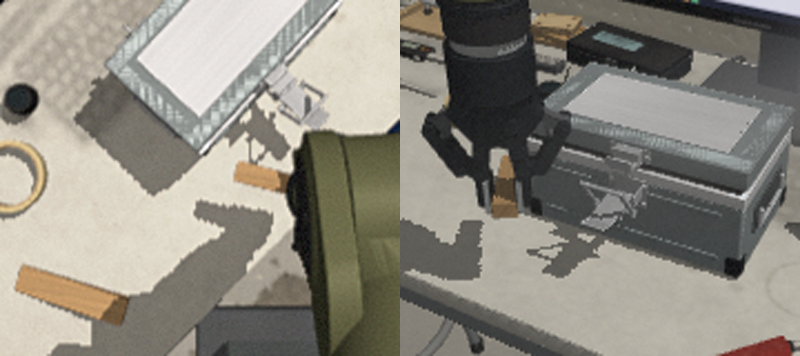

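Wedge out (left half, (260,175)) and the lid is down. I carry the wedge left of the box and set it down.

```bash
python3 - <<'E'
from plan import *
plan([((385,60,118),None,2),((385,145,80),None,3),((385,145,28),None,3)])
E
```

```text
D [[0.0157, -0.0295, -0.0001], [0.0157, -0.0295, -0.0001], [0.0342, -0.0092, 0.0158], [0.0342, -0.0092, 0.0158], [0.0342, -0.0092, 0.0158], [-0.0, -0.0, 0.0217], [-0.0, -0.0, 0.0217], [-0.0, -0.0, 0.0217]] 
R [[0.0, 0.0, 0.0], [0.0, 0.0, 0.0], [0.0, 0.0, 0.0], [0.0, 0.0, 0.0], [0.0, 0.0, 0.0], [0.0, 0.0, 0.0], [0.0, 0.0, 0.0], [0.0, 0.0, 0.0]]
```

Call:
arm_command(delta_pos=[[0.0157,-0.0295,0],[0.0157,-0.0295,0],[0.0342,-0.0092,0.0158],[0.0342,-0.0092,0.0158],[0.0342,-0.0092,0.0158],[0,0,0.0217],[0,0,0.0217],[0,0,0.0217]], rotation=[[0,0,0],[0,0,0],[0,0,0],[0,0,0],[0,0,0],[0,0,0],[0,0,0],[0,0,0]])

```text
time: 7.3
eef_pos: [385.0, 145.6, 27.1]
tool_rot: [180.0, -0.0, 75.0]
ft_force: [0.1, 0.4, 0.0]
width: 21.7
grasp_force: 80.1
```

Call:
arm_command(delta_pos=[[0,0,0.0035],[0,0,0.0035],[0,0,0.0035],[0,0,0.002],[0,0,0.001],[0,0,0],[0,0,0],[0,0,0]], rotation=[[0,0,0],[0,0,0],[0,0,0],[0,0,0],[0,0,0],[0,0,0],[0,0,0],[0,0,0]])

```text
time: 8.1
eef_pos: [384.9, 144.9, 17.1]
tool_rot: [180.0, -0.0, 74.9]
ft_force: [-0.4, 0.2, 0.2]
width: 21.7
grasp_force: 80.1
```

Call:
arm_command(delta_pos=[[0,0,0.0015],[0,0,0.0015],[0,0,0.001],[0,0,0.001],[0,0,0],[0,0,0],[0,0,0],[0,0,0]], rotation=[[0,0,0],[0,0,0],[0,0,0],[0,0,0],[0,0,0],[0,0,0],[0,0,0],[0,0,0]])

```text
time: 8.9
eef_pos: [384.7, 144.9, 12.9]
tool_rot: [180.0, -0.0, 74.9]
ft_force: [-0.9, 0.6, -0.6]
width: 21.9
grasp_force: 80.1
```

Call:
arm_command(delta_pos=[[0,0,0.001],[0,0,0.001],[0,0,0.001],[0,0,0],[0,0,0],[0,0,0],[0,0,0],[0,0,0]], rotation=[[0,0,0],[0,0,0],[0,0,0],[0,0,0],[0,0,0],[0,0,0],[0,0,0],[0,0,0]])

```text
time: 9.7
eef_pos: [384.8, 144.9, 10.7]
tool_rot: [180.0, -0.0, 74.9]
ft_force: [-1.4, -0.7, 5.2]
width: 21.9
grasp_force: 80.9
```

Contact. I release, rise clear and view the latch.

Call:
arm_command(delta_pos=[[0,0,0],[0,0,0],[0,0,0],[0,0,0],[0,0,0],[0,0,-0.01],[0,0,-0.02],[0,0,-0.03]], rotation=[[0,0,0],[0,0,0],[0,0,0],[0,0,0],[0,0,0],[0,0,0],[0,0,0],[0,0,0]], gripper=45, newtons=20)

```text
time: 10.5
eef_pos: [383.6, 144.5, 58.6]
tool_rot: [-179.9, 0.1, 74.9]
ft_force: [-0.1, 1.3, -0.6]
width: 44.9
grasp_force: 0.0
```

Call:
arm_command(delta_pos=[[0,0,-0.05],[0,0,-0.05],[0,0,-0.05],[-0.02,-0.03,-0.03],[-0.02,-0.01,0],[-0.02,0,0],[0,0,0],[0,0,0]], rotation=[[0,0,0],[0,0,0],[0,0,0.02],[0,0,0.03],[0,0,0.04],[0,0,0.03],[0,0,0.03],[0,0,0]])

```text
time: 11.3
eef_pos: [334.5, 112.2, 203.2]
tool_rot: [180.0, -0.1, 47.9]
ft_force: [-0.3, 0.6, -0.6]
width: 45.3
grasp_force: 0.0
```

```bash
python3 - <<'E'
from plan import *
st()
a0=robot.read_camera("top");b0=robot.read_camera("side")
cv2.imwrite("pics/t3.png",a0);cv2.imwrite("pics/s3.png",b0)
for n in ["top","side"]:
    for t in ["wedge","loop_bar","keeper_seat","lever_pivot","lever_tip"]:
        for r in robot.recognise(n,t):
            p=np.array(r["point"]); q=p-F
            print(n,t,p.round(),round(r["confidence"],2),"box",[round(q@XB-75),round(q@YB),round(p[2])])
f=cv2.INTER_CUBIC
a=a0[175:235,290:370];b=b0[190:260,240:320]
cv2.imwrite("pics/g3.png",np.hstack([cv2.resize(a,(400,300),interpolation=f),cv2.resize(b[:60],(400,300),interpolation=f)]))
E
```

```text
{'time': 11.3, 'eef_pos': [334.5, 112.2, 203.2], 'tool_rot': [180.0, -0.1, 47.9], 'ft_force': [-0.3, 0.6, -0.6], 'width': 45.3, 'grasp_force': 0.0}
top wedge [293. 306.  14.] 0.68 box [-70, 359, 14]
top wedge [ 783. -145.    8.] 0.66 box [-80, -308, 8]
top wedge [397. 182.  10.] 0.61 box [-93, 198, 10]
top keeper_seat [606. 118. 132.] 0.72 box [-2, -1, 132]
top lever_pivot [523.  29.  80.] 0.69 box [-123, 2, 80]
top lever_tip [521.  25.  81.] 0.51 box [-128, 0, 81]
side wedge [390. 163.  14.] 0.72 box [-112, 190, 14]
side wedge [284. 277.  13.] 0.63 box [-97, 345, 13]
side wedge [ 783. -148.    7.] 0.48 box [-83, -310, 7]
side keeper_seat [605.  93. 135.] 0.79 box [-21, -17, 135]
side lever_pivot [524.  25.  81.] 0.63 box [-126, -1, 81]
side lever_pivot [ 607. -138.   16.] 0.37 box [-193, -172, 16]
side lever_tip [520.  28.  83.] 0.83 box [-127, 3, 83]
side lever_tip [ 607. -135.   16.] 0.5 box [-190, -170, 16]
```

View pics/g3.png

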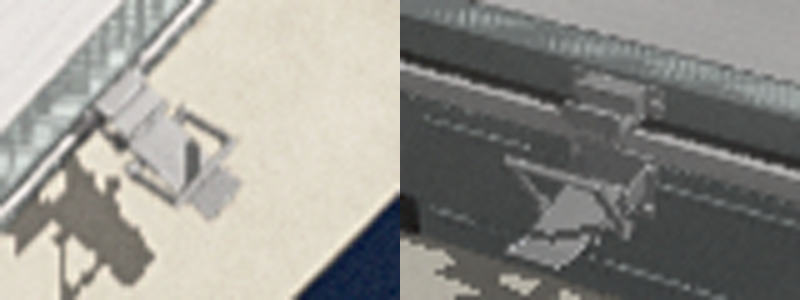

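```bash
python3 - <<'E'
from plan import *
S=lambda x,y:((x-400)/5+240,y/5+190); T=lambda x,y:(x/5+290,y/5+175)
def bx(p): q=p-F; return np.round([q@XB-75,q@YB,p[2]],1)
for n,t,s in [("barL",(180,205),(510,160)),("barR",(235,140),(627,188)),("barL with low",(180,205),(545,195)),("barR low",(235,140),(630,235)),("legL in",(130,170),(545,195)),("legR in",(182,108),(630,235)),("tipL",(210,218),(510,252)),("tipR",(240,180),(580,265)),("keepTopL",(95,100),(575,75)),("keepTopR",(140,70),(640,90))]:
    p,e=both(*T(*t),*S(*s)); print(n,p.round(1),bx(p),round(e,1))
for n,p in [("pivot",(-94,0,79.5)),("pivL",(-94,23,79.5)),("pivR",(-94,-23,79.5)),("barL",(-138,23.5,115)),("barR",(-138,-23.5,115)),("tip",(-154,0,80)),("seat",(-84,0,120)),("rimL",(-75,125,105)),("rimR",(-75,-125,105))]:
    w=box(*p); a=proj("top",w);b=proj("side",w); print(n,((a-[290,175])*5).round(),((b-[240,190])*5+[400,0]).round())
E
```

```text
barL [498.9  29.5 117.4] [-139.5   20.4  117.4] 6.3
barR [ 5.370e+02 -2.000e-01  1.147e+02] [-136.3  -27.8  114.7] 16.2
barL with low [506.3  26.4  98.6] [-136.8   12.8   98.6] 19.5
barR low [538.2  -2.9  91.7] [-137.4  -30.5   91.7] 14.8
legL in [519.2  52.   78.6] [-109.1   20.1   78.6] 6.2
legR in [551.8  23.6  69.9] [-108.6  -23.    69.9] 3.9
tipL [493.5  10.8  83.1] [-157.    11.9   83.1] 5.6
tipR [516.6  -5.9  82.9] [-154.   -16.4   82.9] 12.1
keepTopL [545.8  73.6 125.4] [-75.3  14.7 125.4] 5.3
keepTopR [564.8  50.1 127.8] [-80.1 -15.1 127.8] 3.0
pivot [135. 117.] [593. 187.]
pivL [106. 149.] [548. 175.]
pivR [164.  84.] [639. 200.]
barL [174. 202.] [498. 162.]
barR [235. 133.] [597. 190.]
tip [221. 192.] [532. 262.]
seat [126.  96.] [602. 102.]
rimL [-51. 268.] [374.  57.]
rimR [270. -91.] [875. 189.]
```

```bash
cat >> plan.py <<'E'
R0=Ro.from_euler("xyz",[180,0,48.24],degrees=True)
def tool(bx,bz,beta,y=0,bt=(4,0,-8),back=0):
    R=Ro.from_rotvec(YB*np.radians(beta))*R0
    P=box(bx,y,bz)-R.apply(bt)-R.apply([0,0,back]); return (P,R.as_euler("xyz",degrees=True))
E
python3 - <<'E'
from plan import *
A=tool(-138,116,-25,y=1,back=90);B=tool(-138,116,-25,y=1)
print(A,B)
plan([(*A,8),(B[0],B[1],8)])
E
```

```text
(array([488.80158219, -10.88852175, 188.62616419]), array([-179.99871621,  -25.00089995,   48.23971538])) (array([514.13326217,  17.48600267, 107.05906082]), array([-179.99871621,  -25.00089995,   48.23971538]))
D [[0.0018, 0.0308, 0.0022], [0.0017, 0.0308, 0.0022], [0.0015, 0.0308, 0.0023], [0.0014, 0.0308, 0.0024], [0.0012, 0.0308, 0.0025], [0.0011, 0.0308, 0.0025], [0.0009, 0.0308, 0.0026], [0.0008, 0.0308, 0.0026]] 
R [[0.0, 0.0174, -0.0002], [0.0, 0.0174, -0.0002], [0.0, 0.0174, -0.0002], [0.0, 0.0174, -0.0002], [0.0, 0.0174, -0.0002], [0.0, 0.0174, -0.0002], [0.0, 0.0174, -0.0002], [0.0, 0.0174, -0.0002]]
D [[0.0, 0.0, 0.0141], [0.0, 0.0, 0.0141], [0.0, 0.0, 0.0141], [0.0, 0.0, 0.0141], [0.0, 0.0, 0.0141], [0.0, 0.0, 0.0141], [0.0, 0.0, 0.0141], [0.0, 0.0, 0.0141]] 
R [[0.0, 0.0, 0.0], [0.0, 0.0, 0.0], [0.0, 0.0, 0.0], [0.0, 0.0, 0.0], [0.0, 0.0, 0.0], [0.0, 0.0, 0.0], [0.0, 0.0, 0.0], [0.0, 0.0, 0.0]]
```

Call:
arm_command(delta_pos=[[0.0018,0.0308,0.0022],[0.0017,0.0308,0.0022],[0.0015,0.0308,0.0023],[0.0014,0.0308,0.0024],[0.0012,0.0308,0.0025],[0.0011,0.0308,0.0025],[0.0009,0.0308,0.0026],[0.0008,0.0308,0.0026]], rotation=[[0,0.0174,0],[0,0.0174,0],[0,0.0174,0],[0,0.0174,0],[0,0.0174,0],[0,0.0174,0],[0,0.0174,0],[0,0.0174,0]], gripper=62)

```text
time: 12.7
eef_pos: [489.3, -12.3, 188.9]
tool_rot: [180.0, -25.2, 47.9]
ft_force: [0.8, 0.3, 0.0]
width: 62.0
grasp_force: 0.0
```

Call:
arm_command(delta_pos=[[0,0,0.0141],[0,0,0.0141],[0,0,0.0141],[0,0,0.0141],[0,0,0.0141],[0,0,0.0141],[0,0,0.0141],[0,0,0.0141]], rotation=[[0,0,0],[0,0,0],[0,0,0],[0,0,0],[0,0,0],[0,0,0],[0,0,0],[0,0,0]])

```text
time: 13.5
eef_pos: [514.2, 17.1, 106.5]
tool_rot: [-180.0, -25.0, 47.9]
ft_force: [-0.6, -0.5, -0.1]
width: 61.9
grasp_force: 0.0
```

Call:
arm_command(delta_pos=[[0,0,0],[0,0,0],[0,0,0],[0,0,0],[0,0,0],[0,0,0],[0,0,0],[0,0,0]], rotation=[[0,0,0],[0,0,0],[0,0,0],[0,0,0],[0,0,0],[0,0,0],[0,0,0],[0,0,0]], gripper=35, newtons=25)

```text
time: 14.3
eef_pos: [513.0, 17.6, 106.7]
tool_rot: [-179.9, -25.0, 47.9]
ft_force: [-2.2, 4.4, -4.2]
width: 45.5
grasp_force: 26.5
```

```bash
python3 - <<'E'
from plan import *
st()
b=robot.read_camera("side")[170:270,220:340]
a=robot.read_camera("top")[150:250,270:390]
f=cv2.INTER_CUBIC
cv2.imwrite("pics/g4.png",np.hstack([cv2.resize(a,(240,200),interpolation=f),cv2.resize(b,(560,467),interpolation=f)[:,:]]) if 0 else cv2.resize(b,(720,600),interpolation=f))
E
```

```text
{'time': 14.3, 'eef_pos': [513.0, 17.6, 106.7], 'tool_rot': [-179.9, -25.0, 47.9], 'ft_force': [-2.2, 4.4, -4.2], 'width': 45.5, 'grasp_force': 26.5}
```

View pics/g4.png

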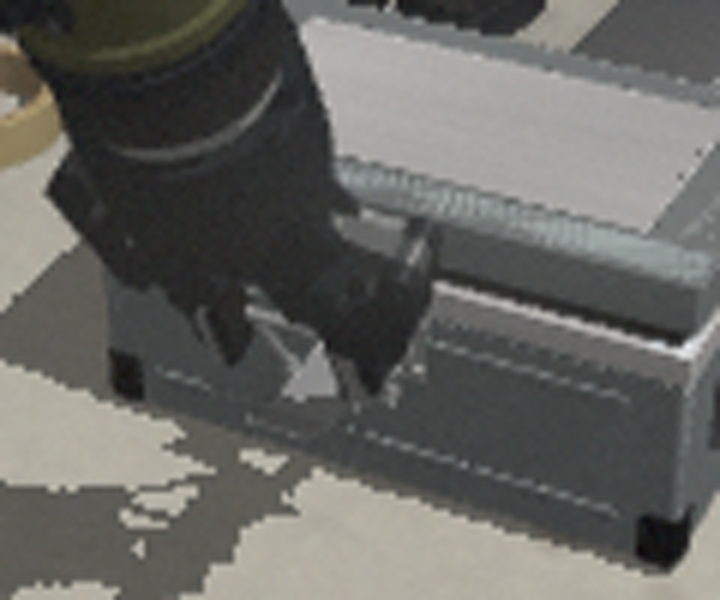

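The gripper has both legs (opening 45.5 plus the 2 mm bias seen before, so about 47). Next the loop swings up and over the lip.

```bash
python3 - <<'E'
from plan import *
plan([(*tool(-127,129,-20,1),4),(*tool(-112,136,-10,1),4),(*tool(-97,138,0,1),4),(*tool(-80,137,12,1),4)])
E
```

```text
D [[0.0048, 0.0003, -0.0024], [0.0048, 0.0003, -0.0025], [0.0047, 0.0003, -0.0026], [0.0047, 0.0003, -0.0027], [0.0047, -0.0, -0.0007], [0.0047, -0.0, -0.0009], [0.0047, -0.0, -0.0011], [0.0046, -0.0, -0.0013]] 
R [[-0.0, -0.007, -0.0004], [-0.0, -0.007, -0.0004], [-0.0, -0.007, -0.0004], [-0.0, -0.007, -0.0004], [-0.0, -0.0139, 0.0], [-0.0, -0.0139, 0.0], [-0.0, -0.0139, 0.0], [-0.0, -0.0139, 0.0]]
D [[0.0043, -0.0, -0.0001], [0.0043, -0.0, -0.0002], [0.0043, -0.0, -0.0004], [0.0043, -0.0, -0.0006], [0.0048, -0.0, -0.0], [0.0048, -0.0, -0.0003], [0.0048, -0.0, -0.0005], [0.0048, -0.0, -0.0008]] 
R [[-0.0, -0.0139, -0.0], [-0.0, -0.0139, -0.0], [-0.0, -0.0139, -0.0], [-0.0, -0.0139, -0.0], [-0.0, -0.0167, 0.0], [-0.0, -0.0167, 0.0], [-0.0, -0.0167, 0.0], [-0.0, -0.0167, 0.0]]
```

Call:
arm_command(delta_pos=[[0.0048,0,-0.0024],[0.0048,0,-0.0025],[0.0047,0,-0.0026],[0.0047,0,-0.0027],[0.0047,0,-0.0007],[0.0047,0,-0.0009],[0.0047,0,-0.0011],[0.0046,0,-0.0013]], rotation=[[0,-0.007,0],[0,-0.007,0],[0,-0.007,0],[0,-0.007,0],[0,-0.0139,0],[0,-0.0139,0],[0,-0.0139,0],[0,-0.0139,0]])

```text
time: 15.2
eef_pos: [529.5, 35.2, 127.9]
tool_rot: [-180.0, -9.8, 47.9]
ft_force: [-5.6, 1.0, -6.0]
width: 45.3
grasp_force: 26.4
```

Call:
arm_command(delta_pos=[[0.0043,0,-0.0001],[0.0043,0,-0.0002],[0.0043,0,-0.0004],[0.0043,0,-0.0006],[0.0048,0,0],[0.0048,0,-0.0003],[0.0048,0,-0.0005],[0.0048,0,-0.0008]], rotation=[[0,-0.0139,0],[0,-0.0139,0],[0,-0.0139,0],[0,-0.0139,0],[0,-0.0167,0],[0,-0.0167,0],[0,-0.0167,0],[0,-0.0167,0]])

```text
time: 16.0
eef_pos: [547.8, 55.4, 129.7]
tool_rot: [-180.0, 12.5, 48.0]
ft_force: [-8.2, -7.5, -13.7]
width: 45.1
grasp_force: 28.0
```

```bash
python3 - <<'E'
from plan import *
st()
b=robot.read_camera("side")[170:270,220:340]
cv2.imwrite("pics/g5.png",cv2.resize(b,(720,600),interpolation=cv2.INTER_CUBIC))
for n in ["top","side"]:
    for t in ["loop_bar","keeper_seat","lever_tip"]:
        for r in robot.recognise(n,t):
            p=np.array(r["point"]); q=p-F
            print(n,t,round(r["confidence"],2),"box",[round(q@XB-75),round(q@YB),round(p[2])])
E
```

```text
{'time': 16.0, 'eef_pos': [547.8, 55.4, 129.7], 'tool_rot': [-180.0, 12.5, 48.0], 'ft_force': [-8.2, -7.5, -13.7], 'width': 45.1, 'grasp_force': 28.0}
top keeper_seat 0.88 box [-5, 2, 130]
side loop_bar 0.47 box [-86, 0, 116]
side keeper_seat 0.68 box [-18, -44, 133]
side lever_tip 0.81 box [-106, 1, 111]
side lever_tip 0.17 box [6, -232, 72]
```

View pics/g5.png

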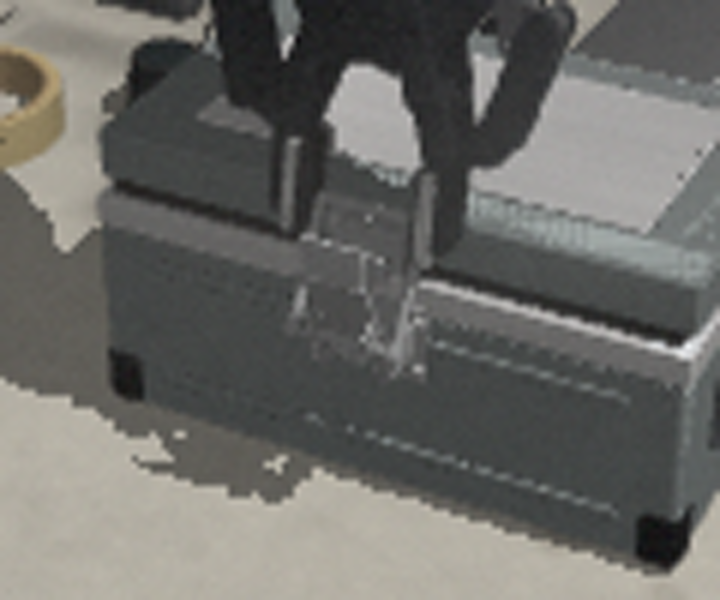

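Call:
arm_command(delta_pos=[[0,0,0.002],[0,0,0.002],[0,0,0.002],[0,0,0.002],[0,0,0],[0,0,0],[0,0,0],[0,0,0]], rotation=[[0,-0.008,0],[0,-0.008,0],[0,-0.008,0],[0,-0.008,0],[0,0,0],[0,0,0],[0,0,0],[0,0,0]], newtons=20)

```text
time: 17.15
eef_pos: [549.6, 57.1, 126.1]
tool_rot: [-180.0, 17.6, 48.0]
ft_force: [-5.6, 4.8, 5.2]
width: 45.3
grasp_force: 30.1
```

Call:
arm_command(delta_pos=[[0,0,0.002],[0,0,0.002],[0,0,0.002],[0,0,0.002],[0,0,0],[0,0,0],[0,0,0],[0,0,0]], rotation=[[0,0,0],[0,0,0],[0,0,0],[0,0,0],[0,0,0],[0,0,0],[0,0,0],[0,0,0]])

```text
time: 17.95
eef_pos: [549.5, 56.9, 123.9]
tool_rot: [179.9, 17.3, 48.0]
ft_force: [-9.8, 9.0, 28.5]
width: 45.1
grasp_force: 33.4
```

```bash
python3 - <<'E'
from plan import *
st()
o=robot.get_obs();R=Ro.from_euler("xyz",o["tool_rot"],degrees=True)
p=np.array(o["eef_pos"])+R.apply([4,0,-8]);q=p-F;print("bar est",q@XB-75,q@YB,p[2])
b0=robot.read_camera("side");cv2.imwrite("pics/s6.png",b0)
for t in ["loop_bar","keeper_seat","lever_tip"]:
        for r in robot.recognise("side",t):
            p=np.array(r["point"]); q=p-F
            print(t,round(r["confidence"],2),"box",[round(q@XB-75),round(q@YB),round(p[2])])
cv2.imwrite("pics/g6.png",cv2.resize(b0[185:245,255:327],(720,600),interpolation=cv2.INTER_CUBIC))
E
```

```text
{'time': 18.0, 'eef_pos': [549.5, 56.9, 123.9], 'tool_rot': [179.9, 17.3, 48.0], 'ft_force': [-9.8, 9.0, 28.5], 'width': 45.1, 'grasp_force': 33.4}
bar est -79.10768260331236 0.8076394446233356 130.33462575531757
loop_bar 0.45 box [-83, 0, 116]
loop_bar 0.22 box [9, -231, 69]
keeper_seat 0.61 box [-25, -46, 130]
lever_tip 0.82 box [-113, 0, 115]
```

View pics/g6.png

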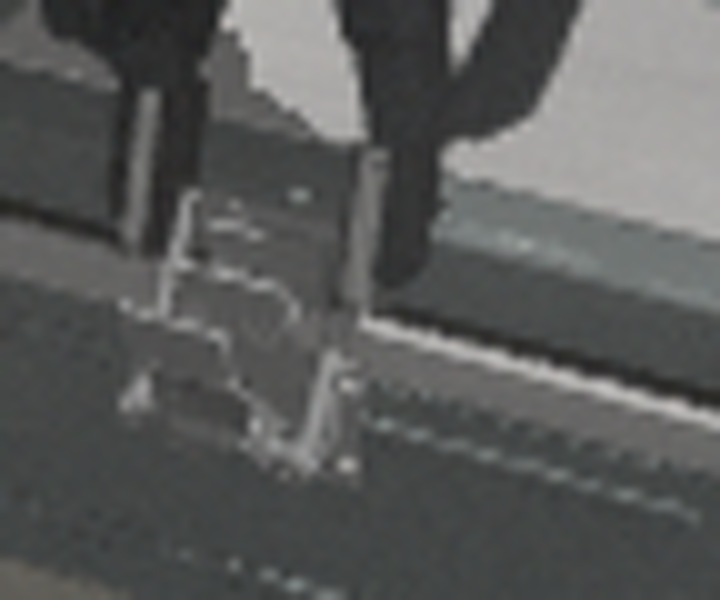

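The crop shows the fingers holding the loop ends beside the keeper at about (160,200) and (360,220), with the lever standing up. The grip's friction torque locks the linkage. I will let go and press the bar ends down with the fingertips instead.

```bash
python3 - <<'E'
from plan import *
U=tool(-86,168,0,2,bt=(0,0,8));V=tool(-86,146,0,2,bt=(0,0,8))   # fingertip point
o=robot.get_obs();p=np.array(o["eef_pos"]);R=Ro.from_euler("xyz",o["tool_rot"],degrees=True)
print((R.as_matrix()[:,2]).round(2))
plan([(p+[0,0,40],None,3),(*U,5)]); print(V)
E
```

```text
[-0.2  -0.22 -0.95]
D [[-0.005, 0.0, -0.0159], [-0.005, 0.0, -0.0159], [-0.005, 0.0, -0.0159], [-0.0011, -0.0003, -0.0028], [-0.0009, -0.0003, -0.0029], [-0.0007, -0.0003, -0.0029], [-0.0005, -0.0003, -0.003], [-0.0004, -0.0003, -0.003]] 
R [[0.0, 0.0, 0.0], [0.0, 0.0, 0.0], [0.0, 0.0, 0.0], [0.0, 0.0193, -0.0003], [0.0, 0.0193, -0.0003], [0.0, 0.0193, -0.0003], [0.0, 0.0193, -0.0003], [0.0, 0.0193, -0.0003]]
(array([548.182,  57.126, 154.   ]), array([180.  ,   0.  ,  48.24]))
```

Call:
arm_command(delta_pos=[[0,0,-0.006],[0,0,0],[0,0,0],[0,0,0],[0,0,0],[0,0,0],[0,0,0],[0,0,0]], rotation=[[0,0,0],[0,0,0],[0,0,0],[0,0,0],[0,0,0],[0,0,0],[0,0,0],[0,0,0]], gripper=60)

```text
time: 18.95
eef_pos: [548.4, 55.0, 122.5]
tool_rot: [-180.0, 17.8, 47.9]
ft_force: [-0.4, -0.0, -0.2]
width: 60.1
grasp_force: 0.0
```

Call:
arm_command(delta_pos=[[-0.005,0,-0.0159],[-0.005,0,-0.0159],[-0.005,0,-0.0159],[-0.0011,0,-0.0028],[-0.0009,0,-0.0029],[-0.0007,0,-0.0029],[-0.0005,0,-0.003],[-0.0004,0,-0.003]], rotation=[[0,0,0],[0,0,0],[0,0,0],[0,0.0193,0],[0,0.0193,0],[0,0.0193,0],[0,0.0193,0],[0,0.0193,0]])

```text
time: 19.75
eef_pos: [548.8, 54.8, 176.6]
tool_rot: [179.9, 0.2, 47.9]
ft_force: [-0.8, 0.6, -1.1]
width: 60.1
grasp_force: 0.0
```

```bash
python3 - <<'E'
from plan import *
st()
b0=robot.read_camera("side");cv2.imwrite("pics/s7.png",b0)
for t in ["loop_bar","keeper_seat","lever_tip","lever_pivot"]:
        for r in robot.recognise("side",t):
            p=np.array(r["point"]); q=p-F
            print(t,round(r["confidence"],2),"box",[round(q@XB-75),round(q@YB),round(p[2])])
# compare with earlier (s3) and stage s6: bright wire ascii
g=cv2.cvtColor(b0,cv2.COLOR_BGR2GRAY)
for v in range(198,238): print(v,' '.join('%3d'%x for x in g[v,262:302]))
for n,p in [("seat",(-84,0,120)),("seatL",(-84,14,120)),("barL",(-80,23.5,136)),("barR",(-80,-23.5,136)),("pivL",(-100,23.5,92)),("pivR",(-100,-23.5,92)),("tip",(-120,0,134))]: print(n,proj("side",box(*p)).round(1))
E
```

```text
{'time': 19.8, 'eef_pos': [548.8, 54.8, 176.6], 'tool_rot': [179.9, 0.2, 47.9], 'ft_force': [-0.8, 0.6, -1.1], 'width': 60.1, 'grasp_force': 0.0}
loop_bar 0.43 box [-85, -5, 122]
keeper_seat 0.62 box [-24, -23, 136]
keeper_seat 0.24 box [-86, -5, 122]
lever_tip 0.69 box [-111, 1, 114]
lever_tip 0.62 box [140, 227, 29]
lever_tip 0.26 box [78, 297, 13]
lever_pivot 0.64 box [-107, -6, 113]
lever_pivot 0.24 box [-114, 192, 13]
198  76  69  68  70  72  67  69 113 113 112 116 129 119 117 115 113 111 111 111 113 116 115 107 117 117 138 161 166 165 169 168 168 166 166 166 167 167 167 166 169
199  72  69  74  81  75  73  67  71  71  70 113 136 123 118 118 116 116 123 123 123 128 125 125 124 123 126 109 119 118 140 162 168 163 168 167 168 164 166 166 164
200  71  71  78  72  71  74  73  76  73  71  71  68  72 112 115 116 117 118 119 116 128 119 125 125 126 127 127 126 127 126 113 117 121 141 163 169 165 166 167 168
201  73  74  76  72  70  71  72  70  71  70  72  75  72  71  71 103 114 114 119 117 130 141 126 127 136 135 136 138 141 140 141 115 115 120 105 117 124 142 163 167
202  69  76  73  
[... 5319 characters left out ...]
 67  68  69  67  70  67  69  71  69  70  70  69  69  68  69  67  72  72  66
235  68  68  68  68  68  65  69  70  66  69  69  68  69  70  67  71  66  70  70  66  70  70  70  70  70  66  69  69  71  69  71  70  72  70  67  70  68  67  70  70
236  69  67  59  69  67  71  67  71  67  72  70  67  69  67  69  69  67  68  70  67  64  66  70  70  69  70  69  67  69  68  69  66  70  70  68  67  66  70  67  70
237  69  69  76  70  66  62  68  69  69  69  69  71  69  65  69  68  70  70  69  71  68  66  68  71  68  69  68  69  66  70  69  67  69  71  70  70  66  67  70  70
seat [280.4 210.3]
seatL [274.8 208.9]
barL [271.6 201. ]
barR [290.9 205.8]
pivL [268.  221.8]
pivR [287.  227.1]
tip [273.  213.4]
```

The side-image gradients fit the bar at about (-80, z 136) in box axes, above the keeper channel, with the lever near 2.65. I press with the tool leaning outward so the tips push in and down.

```bash
python3 - <<'E'
from plan import *
bt=(8,0,10.5)
plan([(*tool(-88,152,-25,1,bt=bt),8),(*tool(-80,138,-25,1,bt=bt),4),(*tool(-77,131,-25,1,bt=bt),4),(*tool(-77,119,-25,1,bt=bt),8)])
E
```

```text
D [[-0.0019, -0.0001, 0.0027], [-0.002, -0.0001, 0.0026], [-0.0022, -0.0001, 0.0025], [-0.0023, -0.0001, 0.0024], [-0.0024, -0.0001, 0.0022], [-0.0026, -0.0001, 0.0021], [-0.0027, -0.0001, 0.002], [-0.0028, -0.0001, 0.0018]] 
R [[0.0001, 0.0177, -0.0002], [0.0001, 0.0177, -0.0002], [0.0001, 0.0177, -0.0002], [0.0001, 0.0177, -0.0002], [0.0001, 0.0177, -0.0002], [0.0001, 0.0177, -0.0002], [0.0001, 0.0177, -0.0002], [0.0001, 0.0177, -0.0002]]
D [[0.0004, -0.0, 0.005], [0.0004, -0.0, 0.005], [0.0004, -0.0, 0.005], [0.0004, -0.0, 0.005], [-0.0001, 0.0, 0.0024], [-0.0001, 0.0, 0.0024], [-0.0001, 0.0, 0.0024], [-0.0001, 0.0, 0.0024]] 
R [[0.0, 0.0, 0.0], [0.0, 0.0, 0.0], [0.0, 0.0, 0.0], [0.0, 0.0, 0.0], [0.0, 0.0, 0.0], [0.0, 0.0, 0.0], [0.0, 0.0, 0.0], [0.0, 0.0, 0.0]]
D [[-0.0008, 0.0, 0.0017], [-0.0008, 0.0, 0.0017], [-0.0008, 0.0, 0.0017], [-0.0008, 0.0, 0.0017], [-0.0008, 0.0, 0.0017], [-0.0008, 0.0, 0.0017], [-0.0008, 0.0, 0.0017], [-0.0008, 0.0, 0.0017]] 
R [[0.0, 0.0, 0.0], [0.0, 0.0, 0.0], [0.0, 0.0, 0.0], [0.0, 0.0, 0.0], [0.0, 0.0, 0.0], [0.0, 0.0, 0.0], [0.0, 0.0, 0.0], [0.0, 0.0, 0.0]]
```

Call:
arm_command(delta_pos=[[-0.0019,0,0.0027],[-0.002,0,0.0026],[-0.0022,0,0.0025],[-0.0023,0,0.0024],[-0.0024,0,0.0022],[-0.0026,0,0.0021],[-0.0027,0,0.002],[-0.0028,0,0.0018]], rotation=[[0,0.0177,0],[0,0.0177,0],[0,0.0177,0],[0,0.0177,0],[0,0.0177,0],[0,0.0177,0],[0,0.0177,0],[0,0.0177,0]], gripper=34)

```text
time: 20.8
eef_pos: [540.4, 46.0, 157.3]
tool_rot: [-180.0, -25.1, 48.0]
ft_force: [0.2, -0.1, -0.1]
width: 33.8
grasp_force: 0.0
```

Call:
arm_command(delta_pos=[[0.0004,0,0.005],[0.0004,0,0.005],[0.0004,0,0.005],[0.0004,0,0.005],[0,0,0.0024],[0,0,0.0024],[0,0,0.0024],[0,0,0.0024]], rotation=[[0,0,0],[0,0,0],[0,0,0],[0,0,0],[0,0,0],[0,0,0],[0,0,0],[0,0,0]])

```text
time: 21.6
eef_pos: [547.6, 54.0, 136.4]
tool_rot: [180.0, -25.1, 47.9]
ft_force: [-1.9, -0.4, 4.6]
width: 34.4
grasp_force: 2.4
```

Call:
arm_command(delta_pos=[[-0.0008,0,0.0017],[-0.0008,0,0.0017],[-0.0008,0,0.0017],[-0.0008,0,0.0017],[-0.0008,0,0.0017],[-0.0008,0,0.0017],[0,0,0],[0,0,0]], rotation=[[0,0,0],[0,0,0],[0,0,0],[0,0,0],[0,0,0],[0,0,0],[0,0,0],[0,0,0]])

```text
time: 22.4
eef_pos: [548.7, 54.5, 132.7]
tool_rot: [179.9, -25.5, 48.0]
ft_force: [-26.9, -9.2, 45.2]
width: 33.7
grasp_force: 25.9
```

```bash
python3 - <<'E'
from plan import *
st()
robot.read_camera("side")
for t in ["loop_bar","lever_tip","lever_pivot"]:
        for r in robot.recognise("side",t):
            p=np.array(r["point"]); q=p-F
            print(t,round(r["confidence"],2),"box",[round(q@XB-75),round(q@YB),round(p[2])])
E
```

```text
{'time': 22.4, 'eef_pos': [548.7, 54.5, 132.7], 'tool_rot': [179.9, -25.5, 48.0], 'ft_force': [-26.9, -9.2, 45.2], 'width': 33.7, 'grasp_force': 25.9}
loop_bar 0.75 box [-114, -1, 105]
loop_bar 0.53 box [-85, -4, 112]
lever_tip 0.63 box [-114, 0, 109]
lever_pivot 0.47 box [-111, 0, 108]
```

Call:
arm_command(delta_pos=[[0,0,-0.01],[0,0,-0.02],[0,0,-0.03],[0,0,-0.03],[0,0,0],[0,0,0],[0,0,0],[0,0,0]], rotation=[[0,0,0],[0,0,0],[0,-0.03,0],[0,-0.04,0],[0,-0.04,0],[0,-0.03,0],[0,0,0],[0,0,0]], gripper=60)

```text
time: 23.4
eef_pos: [528.5, 33.3, 192.9]
tool_rot: [-180.0, 0.1, 48.0]
ft_force: [0.4, -0.5, -0.1]
width: 60.2
grasp_force: 0.0
```

```bash
python3 - <<'E'
from plan import *
st()
b0=robot.read_camera("side");cv2.imwrite("pics/s8.png",b0)
for t in ["loop_bar","lever_tip","lever_pivot"]:
        for r in robot.recognise("side",t):
            p=np.array(r["point"]); q=p-F
            print(t,round(r["confidence"],2),"box",[round(q@XB-75),round(q@YB),round(p[2])])
g=cv2.cvtColor(b0,cv2.COLOR_BGR2GRAY)
for v in range(196,236): print(v,' '.join('%3d'%x for x in g[v,258:300]))
E
```

```text
{'time': 23.4, 'eef_pos': [528.5, 33.3, 192.9], 'tool_rot': [-180.0, 0.1, 48.0], 'ft_force': [0.4, -0.5, -0.1], 'width': 60.2, 'grasp_force': 0.0}
loop_bar 0.41 box [-84, -3, 122]
lever_tip 0.64 box [-108, 2, 117]
lever_pivot 0.76 box [-108, -3, 112]
196 125 125 126 126 127 126 128 126 128 130 128 140 148 162 163 163 153 152 124 130 107 134 161 169 167 168 167 168 146 146 124 157 169 168 170 167 167 168 168 168 167 166
197 103 111 110 113 125 135 137 139 137 139 139 141 139 138 150 163 160 161 160 161 150 149 121 116 110 139 164 169 166 169 167 167 166 167 170 166 169 168 167 169 169 168
198  75  76  84 100 108 112 112 113 126 138 138 136 137 137 138 141 138 136 126 125 127 126 125 123 118 116 111 120 118 140 162 169 166 167 170 169 166 165 167 166 167 166
199  75  77  78  76  73  78  84 100 109 114 114 114 125 136 135 137 135 135 138 138 145 136 135 123 117 119 117 119 120 119 111 119 122 142 162 167 168 169 166 168 168 166
200  73  72  77  76  74  78  75  71  75  77  91 100 108 116 110 113 116 124 124 126 125 125 128 127 128 141 131 129 128 128 130 128 130 127 104 113 124 141 163 1
[... 5330 characters left out ...]
  68  68  72
232  68  69  67  72  68  68  69  69  67  70  70  73  69  70  69  70  71  70  71  69  68  68  69  69  72  91  71 103  86  88  81  95  95  68  68  70  70  70  69  68  72  69
233  67  68  70  69  70  69  67  70  69  69  69  68  71  73  71  70  69  70  69  71  69  70  70  69  72  78  77  75  71  70  71  76  89  66  70  68  69  70  68  70  70  71
234  70  68  71  71  68  69  68  66  67  67  72  71  72  70  68  70  69  70  69  69  68  68  69  66  69  69  70  71  66  72  70  71  69  70  70  70  70  69  70  71  68  71
235  75  67  65  67  67  68  67  72  70  70  70  69  68  70  71  69  67  70  68  68  66  71  67  68  70  68  71  69  70  69  70  69  69  72  70  66  68  69  68  69  73  71
```

```bash
python3 - <<'E'
from plan import *
bt=(9,0,-6)
plan([(*tool(-79.5,171,5,1,bt=bt),4),(*tool(-79.5,131,5,1,bt=bt),4)])
E
```

```text
D [[0.0092, -0.0001, 0.0086], [0.0094, -0.0001, 0.0084], [0.0096, -0.0001, 0.0082], [0.0097, -0.0001, 0.008], [0.0011, -0.0, 0.0125], [0.0011, -0.0, 0.0125], [0.0011, -0.0, 0.0125], [0.0011, -0.0, 0.0125]] 
R [[-0.0, -0.0068, -0.0005], [-0.0, -0.0068, -0.0005], [-0.0, -0.0068, -0.0005], [-0.0, -0.0068, -0.0005], [0.0, 0.0, 0.0], [0.0, 0.0, 0.0], [0.0, 0.0, 0.0], [0.0, 0.0, 0.0]]
```

Call:
arm_command(delta_pos=[[0.0092,0,0.0086],[0.0094,0,0.0084],[0.0096,0,0.0082],[0.0097,0,0.008],[0.0011,0,0.0125],[0.0011,0,0.0125],[0.0011,0,0.0125],[0.0011,0,0.0125]], rotation=[[0,-0.0068,0],[0,-0.0068,0],[0,-0.0068,0],[0,-0.0068,0],[0,0,0],[0,0,0],[0,0,0],[0,0,0]])

```text
time: 24.4
eef_pos: [547.6, 54.4, 124.8]
tool_rot: [-180.0, 5.0, 47.9]
ft_force: [0.5, -0.2, 0.6]
width: 60.0
grasp_force: 0.0
```

Call:
arm_command(delta_pos=[[0,0,0],[0,0,0],[0,0,0],[0,0,0],[0,0,0],[0,0,0],[0,0,0],[0,0,0]], rotation=[[0,0,0],[0,0,0],[0,0,0],[0,0,0],[0,0,0],[0,0,0],[0,0,0],[0,0,0]], gripper=35, newtons=20)

```text
time: 25.2
eef_pos: [547.5, 55.0, 125.6]
tool_rot: [-179.9, 5.0, 48.0]
ft_force: [-5.1, 1.4, -4.4]
width: 45.9
grasp_force: 21.3
```

Call:
arm_command(delta_pos=[[0,0,-0.002],[0,0,-0.002],[0.002,0,0],[0.002,0,0],[0.002,0,0],[0.002,0,0],[0,0,0],[0,0,0]], rotation=[[0,0,0],[0,0,0],[0,-0.01,0],[0,-0.01,0],[0,0,0],[0,0,0],[0,0,0],[0,0,0]])

```text
time: 26.0
eef_pos: [549.3, 57.2, 125.8]
tool_rot: [-179.9, 9.1, 47.9]
ft_force: [-7.2, -6.6, -14.7]
width: 45.4
grasp_force: 23.6
```

Call:
arm_command(delta_pos=[[0,0,0.002],[0,0,0.002],[0,0,0.002],[0,0,0.002],[0,0,0.001],[0,0,0],[0,0,0],[0,0,0]], rotation=[[0,0,0],[0,0,0],[0,0,0],[0,0,0],[0,0,0],[0,0,0],[0,0,0],[0,0,0]])

```text
time: 26.8
eef_pos: [550.3, 57.8, 124.1]
tool_rot: [180.0, 8.8, 47.9]
ft_force: [-15.6, -2.0, 22.1]
width: 45.7
grasp_force: 26.4
```

Call:
arm_command(delta_pos=[[0,0,-0.003],[0,0,-0.003],[-0.003,0,0],[-0.003,0,0],[-0.003,0,0],[-0.002,0,0],[0,0,0],[0,0,0]], rotation=[[0,0,0],[0,0,0],[0,0,0],[0,0,0],[0,0,0],[0,0,0],[0,0,0],[0,0,0]])

```text
time: 27.6
eef_pos: [547.2, 54.5, 127.6]
tool_rot: [-179.9, 8.4, 48.0]
ft_force: [-2.6, 5.5, -4.0]
width: 45.6
grasp_force: 24.3
```

Call:
arm_command(delta_pos=[[0,0,0.002],[0,0,0.002],[0,0,0.002],[0,0,0.002],[0,0,0],[0,0,0],[0,0,0],[0,0,0]], rotation=[[0,0,0],[0,0,0],[0,0,0],[0,0,0],[0,0,0],[0,0,0],[0,0,0],[0,0,0]])

```text
time: 28.4
eef_pos: [547.6, 54.8, 124.0]
tool_rot: [-180.0, 8.2, 48.0]
ft_force: [-7.8, 7.9, 14.6]
width: 45.6
grasp_force: 25.6
```

Call:
arm_command(delta_pos=[[-0.002,0,0],[-0.002,0,0],[-0.001,0,0.001],[0,0,0.001],[0,0,0],[0,0,0],[0,0,0],[0,0,0]], rotation=[[0,0,0],[0,0,0],[0,0,0],[0,0,0],[0,0,0],[0,0,0],[0,0,0],[0,0,0]])

```text
time: 29.2
eef_pos: [546.9, 53.9, 123.9]
tool_rot: [-180.0, 7.9, 48.0]
ft_force: [-3.9, 13.8, 16.9]
width: 45.5
grasp_force: 25.8
```

```bash
python3 - <<'E'
from plan import *
for p in [(-84,0,120),(-94,0,120),(-84,0,130)]: print(p,proj("side",box(*p)).round(2),proj("top",box(*p)).round(2))
t=cv2.cvtColor(cv2.imread("pics/t3.png"),cv2.COLOR_BGR2GRAY).astype(np.float32)
s=cv2.cvtColor(cv2.imread("pics/s3.png"),cv2.COLOR_BGR2GRAY).astype(np.float32)
def samp(im,cam,x,ys,z):
    P=np.array([proj(cam,box(x,y,z)) for y in ys],np.float32)
    return cv2.remap(im,P[None,:,0].copy(),P[None,:,1].copy(),cv2.INTER_LINEAR)[0]
print("top profile over x at z=126: y=-11..11 | y=20..40 (lid/rim reference)")
for x in np.arange(-112,-58,1.5):
    print(x,samp(t,"top",x,[-10,-6,-3,0,3,6,10],126).round().astype(int),samp(t,"top",x,[-40,-30,30,40],126).round().astype(int))
print("side profile over z at x=-84: y")
for z in np.arange(100,146,1.5):
    print(z,samp(s,"side",-84,[-10,-6,-3,0,3,6,10],z).round().astype(int),samp(s,"side",-84,[-40,-30,30,40],z).round().astype(int))
E
```

```text
(-84, 0, 120) [280.41 210.33] [315.12 194.21]
(-94, 0, 120) [278.44 212.62] [318.08 196.81]
(-84, 0, 130) [280.38 206.56] [315.38 193.79]
top profile over x at z=126: y=-11..11 | y=20..40 (lid/rim reference)
-112.0 [143 184 202 199 197 197 191] [218 216 151 199]
-110.5 [147 184 207 200 199 197 193] [219 217 170 155]
-109.0 [151 186 203 201 201 197 195] [218 218 180 120]
-107.5 [156 189 204 201 200 196 195] [218 220 190 114]
-106.0 [191 197 202 199 199 195 194] [219 220 206 127]
-104.5 [217 205 198 195 193 190 192] [219 220 209 148]
-103.0 [203 195 193 188 181 181 187] [217 219 218 195]
-101.5 [194 184 188 178 171 176 186] [216 220 221 229]
-100.0 [190 182 182 170 166 180 184] [217 221 221 226]
-98.5 [188 178 169 166 166 180 177] [217 220 221 222]
-97.0 [197 191 179 180 180 181 176] [219 219 222 198]
-95.5 [207 201 200 200 200 194 190] [220 220 223 188]
-94.0 [211 205 206 202 201 201 198] [220 221 221 201]
-92.5 [211 205 205 203 202 203 202] [220 221 218 221]
-91.0 [209 203 203 202 201 202 203] [223 221 222 217]
-89.5 [202 196 197 198 197 199 201] [223 222 225 216]
-88.0 [189 182 187 
[... 1953 characters left out ...]
 [95 91 97 88 92 97 90] [78 83 74 74]
127.0 [107 117 107 104 118 107 105] [79 85 75 75]
128.5 [129 133 123 134 136 121 132] [79 83 76 74]
130.0 [136 136 136 138 136 134 120] [79 82 75 74]
131.5 [135 136 135 134 136 135 104] [78 83 75 75]
133.0 [132 135 134 139 135 131  99] [78 83 76 76]
134.5 [125 115 133 135 118 122  94] [79 84 76 76]
136.0 [ 96  98 113 110  99 107  92] [81 82 77 76]
137.5 [86 90 85 99 92 86 93] [85 84 82 80]
139.0 [ 98  92  99 101  91  96  95] [102 100  88  86]
140.5 [106 107 110 107 105 109 104] [116 115 100 100]
142.0 [113 111 112 113 115 110 114] [123 130 112 111]
143.5 [112 112 117 120 123 117 123] [130 143 118 111]
145.0 [113 119 123 127 136 132 130] [137 153 121 111]
```

The profiles and friction signs agree: the bar rests on the lip's rear edge at x of about -81.5 (seat about -80), and the earlier grips were stopped by the finger edges touching the lid. I regrip the legs lower and further out, then go inward about 4 mm and down.

Call:
arm_command(delta_pos=[[0,0,-0.005],[0,0,0],[0,0,0],[0,0,0],[0,0,0],[0,0,0],[0,0,0],[0,0,0]], rotation=[[0,0,0],[0,0,0],[0,0,0],[0,0,0],[0,0,0],[0,0,0],[0,0,0],[0,0,0]], gripper=60)

```text
time: 30.0
eef_pos: [543.4, 49.4, 123.6]
tool_rot: [-180.0, 8.6, 47.9]
ft_force: [-0.3, -0.6, -0.2]
width: 59.9
grasp_force: 0.0
```

```bash
python3 - <<'E'
from plan import *
st()
bt=(11,0,-14)
plan([(*tool(-81.5,129.5,0,1.5,bt=bt),4)])
b0=robot.read_camera("side");cv2.imwrite("pics/s9.png",b0)
g=cv2.cvtColor(b0,cv2.COLOR_BGR2GRAY)
for v in range(200,216): print(v,' '.join('%3d'%x for x in g[v,268:296]))
E
```

```text
{'time': 30.0, 'eef_pos': [543.4, 49.4, 123.6], 'tool_rot': [-180.0, 8.6, 47.9], 'ft_force': [-0.3, -0.6, -0.2], 'width': 59.9, 'grasp_force': 0.0}
D [[0.0011, -0.0003, 0.0024], [0.001, -0.0003, 0.0024], [0.001, -0.0003, 0.0025], [0.0009, -0.0003, 0.0025]] 
R [[-0.0, 0.012, -0.0004], [-0.0, 0.012, -0.0004], [-0.0, 0.012, -0.0004], [-0.0, 0.012, -0.0004]]
200  40  41  69  71  69  66  70  66  69  68  70 135 109 146 123 117 115 112 117 112 114 114 111  85  50  52  52  57
201  40  41  71  71  72  74  68  69  66  68  68  70  69  71 112 123 125 110 129 111 115 114 113 113  47  50  53  53
202  45  37  72  71  70  75  70  73  75  71  72  66  70  72  68  72 122 110 124 110 111 125 123  74  57  55  53  48
203  37  45  73  73  66  93  85  80  72  74  72  74  75  73  72  68  69  69  69  70  72  70 112  60  86  73  57  54
204  44  49  69  72  73  89  88  87  88 100  87  79  74  70  71  73  74  74  70  70  71  71  65  65  98  93  61  52
205  41  47  70  69  79  96  82  82  85  91  87  88  89  85  82  77  71  72  75  73  73  73  66  71 100 104  63  48
206  43  49  70  69  82  96  76  99  89  75  81
[... 412 characters left out ...]
  49
210  81  80  56  91 113  73  59  60  86  89  86  84  84  86  86  87  85  84  84  76  76  83  71 101 100 109  48  47
211 102  98  78 116  81  84  98 124  95 127  96  84  87  83  86  86  85  87  83  76  76  90  62  98 100 107  50  49
212 102 101  93  95  78  86  84  84  81  88 109 142 133  80  83  86  83  86  87  77  75  93  57 101  99  90  52  52
213 139 110  92 101  77  85  83  84  83  86  85  85  83  96 112  94  80  81  81  75  76  94  67  97 100  94  52  50
214  95 113 150 128 106  87  98  89  86  85  83  84  84  83  87  85  76  81  83  74  80  95  59 101 100  95  49  49
215  83  83  82  85 104 130 155 125  97  89  88  84  84  84  84  86  73  83  90  77  87  94  61 100 100  97  50  49
```

Call:
arm_command(delta_pos=[[0.0011,-0.0003,0.0024],[0.001,-0.0003,0.0024],[0.001,-0.0003,0.0025],[0.0009,-0.0003,0.0025],[0,0,0],[0,0,0],[0,0,0],[0,0,0]], rotation=[[0,0.012,0],[0,0.012,0],[0,0.012,0],[0,0.012,0],[0,0,0],[0,0,0],[0,0,0],[0,0,0]])

```text
time: 30.85
eef_pos: [544.7, 52.2, 115.7]
tool_rot: [180.0, -0.0, 48.0]
ft_force: [0.2, -0.6, -0.5]
width: 59.8
grasp_force: 0.0
```

Call:
arm_command(delta_pos=[[0,0,0],[0,0,0],[0,0,0],[0,0,0],[0,0,0],[0,0,0],[0,0,0],[0,0,0]], rotation=[[0,0,0],[0,0,0],[0,0,0],[0,0,0],[0,0,0],[0,0,0],[0,0,0],[0,0,0]], gripper=35, newtons=25)

```text
time: 31.65
eef_pos: [544.6, 52.2, 115.8]
tool_rot: [-180.0, -0.1, 47.9]
ft_force: [0.9, 1.9, 2.7]
width: 45.4
grasp_force: 25.4
```

Call:
arm_command(delta_pos=[[0.001,0,-0.001],[0.001,0,-0.0005],[0.001,0,0],[0.001,0,0],[0.001,0,0],[0,0,0],[0,0,0],[0,0,0]], rotation=[[0,-0.006,0],[0,-0.006,0],[0,-0.006,0],[0,-0.006,0],[0,0,0],[0,0,0],[0,0,0],[0,0,0]])

```text
time: 32.45
eef_pos: [546.4, 54.3, 116.5]
tool_rot: [180.0, 4.5, 47.9]
ft_force: [-3.3, -4.0, 0.3]
width: 45.6
grasp_force: 26.8
```

Call:
arm_command(delta_pos=[[0,0,0.002],[0,0,0.002],[0,0,0.002],[0,0,0.002],[0,0,0.002],[0,0,0],[0,0,0],[0,0,0]], rotation=[[0,-0.004,0],[0,-0.004,0],[0,-0.004,0],[0,-0.004,0],[0,-0.004,0],[0,0,0],[0,0,0],[0,0,0]])

```text
time: 33.25
eef_pos: [547.0, 54.6, 112.9]
tool_rot: [179.9, 7.8, 47.9]
ft_force: [-11.6, -1.2, 30.8]
width: 45.4
grasp_force: 34.7
```

```bash
python3 - <<'E'
from plan import *
b0=robot.read_camera("side");cv2.imwrite("pics/s10.png",b0)
for t in ["lever_tip","lever_pivot","loop_bar"]:
    print(t,[(round(r["confidence"],2),[round((np.array(r["point"])-F)@XB-75),round((np.array(r["point"])-F)@YB),round(r["point"][2])]) for r in robot.recognise("side",t)[:2]])
g=cv2.cvtColor(b0,cv2.COLOR_BGR2GRAY)
for v in range(198,234): print(v,' '.join('%3d'%x for x in g[v,262:298]))
E
```

```text
lever_tip [(0.84, [-110, 0, 110])]
lever_pivot []
loop_bar []
198  68  67  54  42  45  44  45  39  41  35  43  42  61  64  70  67  69 110 111 113 106 116 128 139 161 166  48  49  49  49  48  57  51  52  50  50
199  74  73  56  42  44  49  47  43  42  41  42  40  68  66  66  68  70 106 110 109 111 111 112 113 108 117  66  47  50  49  50  52  53  50  48  51
200  71  71  71  44  43  89  73  48  38  42  40  41  67  66  67  69  66  67  69 107 108 112 111 109 109 110  75  52  51  50  47  52  52  48  50  51
201  72  68  69  43  45  97 105  45  37  40  41  44  67  63  67  67  69  68  67  68  68 108 111 109 110 112  96  50  50  53  53  56  55  50  49  54
202  70  69  62  46  55  88 100  45  41  42  41  43  71  64  71  68  66  67  67  68  70  69  70  68 110 110 107  51  48  51  52  50  56  48  52  50
203  68  69  61  43  55  97  95  48  44  44  42  50  90  85  78  78  77  75  73  69  67  69  66  67  67  69  68  55  52  53  46  51  53  51  49  51
204  71  71  60  43  55  95  81  45  44  39  45  71  90  84  88  88  89  89  81  75  73  77  70  68  69  69  67  56  50  47  50  49  53  50  50  51
20
[... 3589 characters left out ...]
  71  73  75  77  74  68  89  75  79  85 116 123 133 138 146 131 114  99  84  86  70  72  65  69  71  76  74
230  73  72  67  71  70  67  70  71  71  71  66  71  74  72  71  71  74  79  85  92  73  79 109 138 119 101  87 101  89  68  72  70  73  69  70  67
231  66  69  70  69  69  69  68  70  74  70  71  72  71  70  67  70  66  69  67  65  76  78  83 108 141  73  93 167 131  66  68  71  69  69  70  71
232  71  68  68  70  70  68  71  69  71  69  69  70  68  68  71  68  69  71  68  69  76  92  83  98  87  90  80  96  97  68  70  72  71  68  70  69
233  68  69  68  72  70  70  68  69  73  71  71  68  69  69  71  71  68  71  71  71  70  80  79  79  69  72  72  77  89  71  70  69  71  71  70  70
```

The side lines now make sense. The thin line (row about 212) is the lip top. The one at row about 207 is the front edge of the keeper's back block, about 12 mm behind it. The bar therefore sits on the back block, and the seat is about 13 mm further out at x of about -94, right above the lever pivot, which also fits the linkage. So I lift, go outward and lower.

```bash
python3 - <<'E'
from plan import *
bt=(11,0,-14)
o=robot.get_obs();R=Ro.from_euler("xyz",o["tool_rot"],degrees=True)
p=np.array(o["eef_pos"])+R.apply(bt);q=p-F;print("bar est",q@XB-75,q@YB,p[2])
plan([(*tool(-78,131,6,1,bt=bt),2),(*tool(-90,132,0,1,bt=bt),6),(*tool(-90,121,-6,1,bt=bt),8)])
E
```

```text
bar est -75.88340536559305 1.2060451709104922 125.29155586819016
D [[-0.0015, 0.0002, -0.0031], [-0.0015, 0.0002, -0.0032], [-0.0022, 0.0, 0.0003], [-0.0022, 0.0, 0.0002], [-0.0022, 0.0, 0.0002], [-0.0022, 0.0, 0.0002], [-0.0022, 0.0, 0.0001], [-0.0022, 0.0, 0.0001]] 
R [[0.0001, 0.0051, -0.0008], [0.0001, 0.0051, -0.0008], [0.0, 0.0056, 0.0], [0.0, 0.0056, 0.0], [0.0, 0.0056, 0.0], [0.0, 0.0056, 0.0], [0.0, 0.0056, 0.0], [0.0, 0.0056, 0.0]]
D [[0.0002, -0.0, 0.0019], [0.0002, -0.0, 0.0019], [0.0002, -0.0, 0.0019], [0.0002, -0.0, 0.0019], [0.0001, -0.0, 0.0019], [0.0001, -0.0, 0.0019], [0.0001, -0.0, 0.0019], [0.0001, -0.0, 0.0019]] 
R [[0.0, 0.0042, -0.0], [0.0, 0.0042, -0.0], [0.0, 0.0042, -0.0], [0.0, 0.0042, -0.0], [0.0, 0.0042, -0.0], [0.0, 0.0042, -0.0], [0.0, 0.0042, -0.0], [0.0, 0.0042, -0.0]]
```

Call:
arm_command(delta_pos=[[-0.0015,0,-0.0055],[-0.0015,0,-0.0055],[-0.0022,0,0.0003],[-0.0022,0,0.0002],[-0.0022,0,0.0002],[-0.0022,0,0.0002],[-0.0022,0,0.0001],[-0.0022,0,0.0001]], rotation=[[0,0.0051,0],[0,0.0051,0],[0,0.0056,0],[0,0.0056,0],[0,0.0056,0],[0,0.0056,0],[0,0.0056,0],[0,0.0056,0]])

```text
time: 34.25
eef_pos: [540.0, 47.1, 118.1]
tool_rot: [-180.0, -0.3, 48.0]
ft_force: [2.8, 5.2, -2.2]
width: 45.9
grasp_force: 29.5
```

Call:
arm_command(delta_pos=[[0.0002,0,0.0019],[0.0002,0,0.0019],[0.0002,0,0.0019],[0.0002,0,0.0019],[0,0,0],[0,0,0],[0,0,0],[0,0,0]], rotation=[[0,0.0042,0],[0,0.0042,0],[0,0.0042,0],[0,0.0042,0],[0,0,0],[0,0,0],[0,0,0],[0,0,0]])

```text
time: 35.05
eef_pos: [538.4, 45.4, 111.0]
tool_rot: [-180.0, -2.9, 47.9]
ft_force: [-3.5, -2.6, 0.4]
width: 45.9
grasp_force: 28.1
```

```bash
python3 - <<'E'
from plan import *
bt=(11,0,-14)
st()
o=robot.get_obs();R=Ro.from_euler("xyz",o["tool_rot"],degrees=True)
p=np.array(o["eef_pos"])+R.apply(bt);q=p-F;print("bar est",q@XB-75,q@YB,p[2])
E
```

```text
{'time': 35.0, 'eef_pos': [538.4, 45.4, 111.0], 'tool_rot': [-180.0, -2.9, 47.9], 'ft_force': [-3.5, -2.6, 0.4], 'width': 45.9, 'grasp_force': 28.1}
bar est -90.94953510407039 1.4665098178249292 125.5451643541624
```

Call:
arm_command(delta_pos=[[0.0002,0,0.0019],[0.0002,0,0.0019],[0.0001,0,0.0019],[0.0001,0,0.0019],[0,0,0],[0,0,0],[0,0,0],[0,0,0]], rotation=[[0,0.0042,0],[0,0.0042,0],[0,0.0042,0],[0,0.0042,0],[0,0,0],[0,0,0],[0,0,0],[0,0,0]])

```text
time: 35.85
eef_pos: [538.5, 45.7, 104.6]
tool_rot: [-180.0, -5.8, 47.9]
ft_force: [-3.8, -5.7, 0.2]
width: 45.3
grasp_force: 28.3
```

Call:
arm_command(delta_pos=[[0,0,0.0015],[0,0,0.0015],[0,0,0.0015],[0,0,0.0015],[0,0,0],[0,0,0],[0,0,0],[0,0,0]], rotation=[[0,0,0],[0,0,0],[0,0,0],[0,0,0],[0,0,0],[0,0,0],[0,0,0],[0,0,0]])

```text
time: 36.65
eef_pos: [539.1, 46.1, 101.3]
tool_rot: [180.0, -5.9, 47.9]
ft_force: [-9.9, -7.1, 14.0]
width: 45.5
grasp_force: 29.7
```

```bash
python3 - <<'E'
from plan import *
bt=(11,0,-14)
st()
o=robot.get_obs();R=Ro.from_euler("xyz",o["tool_rot"],degrees=True)
p=np.array(o["eef_pos"])+R.apply(bt);q=p-F;print("bar est",q@XB-75,q@YB,p[2])
b0=robot.read_camera("side");cv2.imwrite("pics/s11.png",b0)
for t in ["lever_tip","lever_pivot","loop_bar"]:
    print(t,[(round(r["confidence"],2),[round((np.array(r["point"])-F)@XB-75),round((np.array(r["point"])-F)@YB),round(r["point"][2])]) for r in robot.recognise("side",t)[:2]])
E
```

```text
{'time': 36.6, 'eef_pos': [539.1, 46.1, 101.3], 'tool_rot': [180.0, -5.9, 47.9], 'ft_force': [-9.9, -7.1, 14.0], 'width': 45.5, 'grasp_force': 29.7}
bar est -90.7870282399889 1.4287789642662734 116.39793011731474
lever_tip [(0.73, [-120, 3, 80])]
lever_pivot [(0.86, [-119, -1, 74])]
loop_bar []
```

Bar seated: floor felt at z of about 117 and lever at about 1.5. I release, retreat upward, then press the lever with closed fingers leaning 45°.

Call:
arm_command(delta_pos=[[0,0,-0.003],[0,0,0],[0,0,0],[0,0,0],[0,0,-0.01],[0,0,-0.03],[0,0,-0.04],[0,0,0]], rotation=[[0,0,0],[0,0,0],[0,0,0],[0,0,0],[0,0,0],[0,0,0],[0,0,0],[0,0,0]], gripper=60)

```text
time: 37.65
eef_pos: [538.2, 42.0, 171.4]
tool_rot: [179.7, -6.3, 48.0]
ft_force: [1.3, -0.1, -0.8]
width: 60.4
grasp_force: 0.0
```

```bash
cat >> plan.py <<'E'
def lev(th,r=36,beta=-45,gap=0):
    s,c=np.sin(th),np.cos(th); off=4.5+11*abs(np.sin(th+np.radians(beta)))+gap
    x,z=-94-r*s-c*off, 79.5-r*c+s*off
    return tool(x,z,beta,1,bt=(0,0,8))
E
python3 - <<'E'
from plan import *
st()
b0=robot.read_camera("side");cv2.imwrite("pics/s12.png",b0)
for t in ["lever_tip","lever_pivot","loop_bar"]:
    print(t,[(round(r["confidence"],2),[round((np.array(r["point"])-F)@XB-75),round((np.array(r["point"])-F)@YB),round(r["point"][2])]) for r in robot.recognise("side",t)[:2]])
plan([(*lev(1.57,gap=60),8),(*lev(1.57,gap=8),8)])
E
```

```text
{'time': 37.6, 'eef_pos': [538.2, 42.0, 171.4], 'tool_rot': [179.7, -6.3, 48.0], 'ft_force': [1.3, -0.1, -0.8], 'width': 60.4, 'grasp_force': 0.0}
lever_tip [(0.68, [-26, -32, 136]), (0.65, [-116, 4, 84])]
lever_pivot [(0.73, [-115, 0, 78]), (0.31, [-60, -30, 101])]
loop_bar [(0.71, [-95, -8, 102]), (0.17, [-192, -173, 12])]
D [[-0.0047, 0.0001, 0.0009], [-0.0048, 0.0001, 0.0005], [-0.0048, 0.0001, 0.0001], [-0.0048, 0.0001, -0.0003], [-0.0048, 0.0001, -0.0007], [-0.0047, 0.0001, -0.0012], [-0.0046, 0.0001, -0.0015], [-0.0044, 0.0001, -0.0019]] 
R [[0.0001, 0.0271, -0.0002], [0.0001, 0.0271, -0.0002], [0.0001, 0.0271, -0.0002], [0.0001, 0.0271, -0.0002], [0.0001, 0.0271, -0.0002], [0.0001, 0.0271, -0.0002], [0.0001, 0.0271, -0.0002], [0.0001, 0.0271, -0.0002]]
D [[-0.0057, 0.0, 0.0057], [-0.0057, 0.0, 0.0057], [-0.0057, 0.0, 0.0057], [-0.0057, 0.0, 0.0057], [-0.0057, 0.0, 0.0057], [-0.0057, 0.0, 0.0057], [-0.0057, 0.0, 0.0057], [-0.0057, 0.0, 0.0057]] 
R [[0.0, 0.0, 0.0], [0.0, 0.0, 0.0], [0.0, 0.0, 0.0], [0.0, 0.0, 0.0], [0.0, 0.0, 0.0], [0.0, 0.0, 0.0], [0.0, 0.0, 0.0], [0.0, 0.0, 0.0]]
```

Call:
arm_command(delta_pos=[[-0.0047,0,0.0009],[-0.0048,0,0.0005],[-0.0048,0,0.0001],[-0.0048,0,-0.0003],[-0.0048,0,-0.0007],[-0.0047,0,-0.0012],[-0.0046,0,-0.0015],[-0.0044,0,-0.0019]], rotation=[[0,0.0271,0],[0,0.0271,0],[0,0.0271,0],[0,0.0271,0],[0,0.0271,0],[0,0.0271,0],[0,0.0271,0],[0,0.0271,0]], gripper=0)

```text
time: 38.65
eef_pos: [514.7, 20.2, 157.2]
tool_rot: [-180.0, -45.2, 47.9]
ft_force: [0.1, -0.5, -0.5]
width: -0.1
grasp_force: 0.0
```

Call:
arm_command(delta_pos=[[-0.0057,0,0.0057],[-0.0057,0,0.0057],[-0.0057,0,0.0057],[-0.0057,0,0.0057],[-0.0057,0,0.0057],[-0.0057,0,0.0057],[-0.0057,0,0.0057],[-0.0057,0,0.0057]], rotation=[[0,0,0],[0,0,0],[0,0,0],[0,0,0],[0,0,0],[0,0,0],[0,0,0],[0,0,0]])

```text
time: 39.45
eef_pos: [515.7, 20.2, 105.6]
tool_rot: [180.0, -45.0, 48.0]
ft_force: [-0.4, 0.3, -0.8]
width: -0.2
grasp_force: 0.0
```

```bash
python3 - <<'E'
from plan import *
st()
plan([(*lev(1.4),4),(*lev(1.2),4),(*lev(1.0),4),(*lev(.8),4),(*lev(.6),4),(*lev(.4),4),(*lev(.2),4),(*lev(0.0),4)])
E
```

```text
{'time': 39.4, 'eef_pos': [515.7, 20.2, 105.6], 'tool_rot': [180.0, -45.0, 48.0], 'ft_force': [-0.4, 0.3, -0.8], 'width': -0.2, 'grasp_force': 0.0}
D [[-0.0039, 0.0002, 0.0031], [-0.0039, 0.0002, 0.0031], [-0.0039, 0.0002, 0.0031], [-0.0039, 0.0002, 0.0031], [-0.0019, 0.0, 0.0022], [-0.0019, 0.0, 0.0022], [-0.0019, 0.0, 0.0022], [-0.0019, 0.0, 0.0022]] 
R [[0.0003, -0.0001, -0.0003], [0.0003, -0.0001, -0.0003], [0.0003, -0.0001, -0.0003], [0.0003, -0.0001, -0.0003], [0.0, 0.0, 0.0], [0.0, 0.0, 0.0], [0.0, 0.0, 0.0], [0.0, 0.0, 0.0]]
D [[-0.0014, 0.0, 0.0026], [-0.0014, 0.0, 0.0026], [-0.0014, 0.0, 0.0026], [-0.0014, 0.0, 0.0026], [-0.0007, 0.0, 0.0029], [-0.0007, 0.0, 0.0029], [-0.0007, 0.0, 0.0029], [-0.0007, 0.0, 0.0029]] 
R [[0.0, 0.0, 0.0], [0.0, 0.0, 0.0], [0.0, 0.0, 0.0], [0.0, 0.0, 0.0], [0.0, 0.0, 0.0], [0.0, 0.0, 0.0], [0.0, 0.0, 0.0], [0.0, 0.0, 0.0]]
D [[-0.0002, 0.0, 0.0017], [-0.0002, 0.0, 0.0017], [-0.0002, 0.0, 0.0017], [-0.0002, 0.0, 0.0017], [-0.0, 0.0, 0.0017], [-0.0, 0.0, 0.0017], [-0.0, 0.0, 0.0017], [-0.0, 0.0, 0.0017]] 
R [[0.0, 0.0, 0.0], [0.0, 0.0, 0.0], [0.0, 0.0, 0.0], [0.0, 0.0, 0.0], [0.0, 0.0, 0.0], [0.0, 0.0, 0.0], [0.0, 0.0, 0.0], [0.0, 0.0, 0.0]]
D [[0.0002, -0.0, 0.0017], [0.0002, -0.0, 0.0017], [0.0002, -0.0, 0.0017], [0.0002, -0.0, 0.0017], [0.0005, -0.0, 0.0018], [0.0005, -0.0, 0.0018], [0.0005, -0.0, 0.0018], [0.0005, -0.0, 0.0018]] 
R [[0.0, 0.0, 0.0], [0.0, 0.0, 0.0], [0.0, 0.0, 0.0], [0.0, 0.0, 0.0], [0.0, 0.0, 0.0], [0.0, 0.0, 0.0], [0.0, 0.0, 0.0], [0.0, 0.0, 0.0]]
```

Call:
arm_command(delta_pos=[[-0.0039,0,0.0031],[-0.0039,0,0.0031],[-0.0039,0,0.0031],[-0.0039,0,0.0031],[-0.0019,0,0.0022],[-0.0019,0,0.0022],[-0.0019,0,0.0022],[-0.0019,0,0.0022]], rotation=[[0,0,0],[0,0,0],[0,0,0],[0,0,0],[0,0,0],[0,0,0],[0,0,0],[0,0,0]])

```text
time: 40.25
eef_pos: [515.3, 19.5, 81.5]
tool_rot: [180.0, -45.1, 48.0]
ft_force: [-0.7, 0.6, 4.7]
width: 0.3
grasp_force: 3.0
```

Call:
arm_command(delta_pos=[[-0.0014,0,0.0026],[-0.0014,0,0.0026],[-0.0014,0,0.0026],[-0.0014,0,0.0026],[-0.0007,0,0.0029],[-0.0007,0,0.0029],[-0.0007,0,0.0029],[-0.0007,0,0.0029]], rotation=[[0,0,0],[0,0,0],[0,0,0],[0,0,0],[0,0,0],[0,0,0],[0,0,0],[0,0,0]])

```text
time: 41.05
eef_pos: [520.7, 25.5, 64.8]
tool_rot: [180.0, -45.2, 48.0]
ft_force: [-4.6, -0.5, 8.6]
width: -0.1
grasp_force: 4.2
```

Force is as expected for the draw (about 9 N), so I continue.

Call:
arm_command(delta_pos=[[-0.0002,0,0.0017],[-0.0002,0,0.0017],[-0.0002,0,0.0017],[-0.0002,0,0.0017],[0,0,0.0017],[0,0,0.0017],[0,0,0.0017],[0,0,0.0017]], rotation=[[0,0,0],[0,0,0],[0,0,0],[0,0,0],[0,0,0],[0,0,0],[0,0,0],[0,0,0]])

```text
time: 41.85
eef_pos: [525.4, 30.3, 56.0]
tool_rot: [179.9, -45.1, 48.0]
ft_force: [-0.7, -1.1, 2.9]
width: -0.2
grasp_force: 1.3
```

Call:
arm_command(delta_pos=[[0.0002,0,0.0017],[0.0002,0,0.0017],[0.0002,0,0.0017],[0.0002,0,0.0017],[0.0005,0,0.0018],[0.0005,0,0.0018],[0.0005,0,0.0018],[0.0005,0,0.0018]], rotation=[[0,0,0],[0,0,0],[0,0,0],[0,0,0],[0,0,0],[0,0,0],[0,0,0],[0,0,0]])

```text
time: 42.65
eef_pos: [531.4, 37.6, 49.3]
tool_rot: [-180.0, -45.1, 47.9]
ft_force: [-0.5, -0.6, 0.3]
width: -0.1
grasp_force: 0.0
```

```bash
python3 - <<'E'
from plan import *
st(); print(lev(0.0),lev(.2))
robot.read_camera("side")
for t in ["lever_tip","lever_pivot","loop_bar"]:
    print(t,[(round(r["confidence"],2),[round((np.array(r["point"])-F)@XB-75),round((np.array(r["point"])-F)@YB),round(r["point"][2])]) for r in robot.recognise("side",t)[:2]])
E
```

```text
{'time': 42.6, 'eef_pos': [531.4, 37.6, 49.3], 'tool_rot': [-180.0, -45.1, 47.9], 'ft_force': [-0.5, -0.6, 0.3], 'width': -0.1, 'grasp_force': 0.0}
(array([531.6552999 ,  37.11250109,  49.15669431]), array([-179.99724687,  -45.0016199 ,   48.23885957])) (array([528.16485191,  33.20278007,  51.97579074]), array([-179.99724687,  -45.0016199 ,   48.23885957]))
lever_tip [(0.8, [-101, -5, 83])]
lever_pivot [(0.68, [-101, -5, 80])]
loop_bar [(0.6, [-90, -19, 104])]
```

Call:
arm_command(delta_pos=[[0.0009,0,0.0009],[0.0009,0,0.0009],[0.0009,0,0.0009],[0.0009,0,0.0009],[0.0009,0,0.0009],[0.0009,0,0.0009],[0,0,0],[0,0,0]], rotation=[[0,0,0],[0,0,0],[0,0,0],[0,0,0],[0,0,0],[0,0,0],[0,0,0],[0,0,0]])

```text
time: 43.65
eef_pos: [532.5, 38.8, 48.6]
tool_rot: [-179.9, -44.7, 47.4]
ft_force: [-41.1, -37.3, 36.9]
width: -0.3
grasp_force: 27.2
```

The lever meets its stop flat. I back off and check.

Call:
arm_command(delta_pos=[[-0.003,0,-0.006],[-0.004,0,-0.012],[0,0,-0.03],[0,0,-0.05],[0,0,-0.05],[0,0,-0.05],[0,0,0],[0,0,0]], rotation=[[0,0,0],[0,0,0],[0,0,0],[0,0,0],[0,0,0],[0,0,0],[0,0,0],[0,0,0]])

```text
time: 44.45
eef_pos: [458.4, -45.3, 157.9]
tool_rot: [179.8, -45.1, 48.0]
ft_force: [0.2, -0.7, -0.8]
width: -0.3
grasp_force: 0.0
```

```bash
python3 - <<'E'
from plan import *
st()
b0=robot.read_camera("side");cv2.imwrite("pics/s13.png",b0)
for t in ["lever_tip","lever_pivot","loop_bar","wedge"]:
    print(t,[(round(r["confidence"],2),[round((np.array(r["point"])-F)@XB-75),round((np.array(r["point"])-F)@YB),round(r["point"][2])]) for r in robot.recognise("side",t)[:3]])
s=cv2.cvtColor(b0,cv2.COLOR_BGR2GRAY).astype(np.float32);s3=cv2.cvtColor(cv2.imread("pics/s3.png"),cv2.COLOR_BGR2GRAY).astype(np.float32)
def samp(im,x,ys,z):
    P=np.array([proj("side",box(x,y,z)) for y in ys],np.float32)
    return cv2.remap(im,P[None,:,0].copy(),P[None,:,1].copy(),cv2.INTER_LINEAR)[0].round().astype(int)
for z in np.arange(60,146,3): print(z,samp(s,-84,[-60,-40,-22,-10,0,10,22,40],z),samp(s3,-84,[-60,-40,40],z))
E
```

```text
{'time': 44.4, 'eef_pos': [458.4, -45.3, 157.9], 'tool_rot': [179.8, -45.1, 48.0], 'ft_force': [0.2, -0.7, -0.8], 'width': -0.3, 'grasp_force': 0.0}
lever_tip [(0.8, [-101, 0, 72])]
lever_pivot [(0.94, [-103, 0, 63])]
loop_bar []
wedge [(0.71, [-85, -311, 7]), (0.47, [-142, 181, 16]), (0.4, [-137, 331, 4])]
60 [73 71 95 89 88 86 90 74] [68 68 87]
63 [ 73  72  96 101  88  87 102  74] [ 69  67 100]
66 [73 72 98 90 90 87 99 71] [66 67 99]
69 [ 73  73 133 106  97  98 103  71] [68 68 86]
72 [ 73  73 114 107 129 120 132  74] [ 66  68 107]
75 [ 72  72  96 128  95  88 105  75] [ 69  69 123]
78 [ 71  73  93 104  89  83  81  71] [67 68 87]
81 [82 78 94 85 88 82 82 74] [78 73 71]
84 [ 88 116  97  84  87  84  83 121] [ 84 108 113]
87 [79 80 99 90 87 85 83 91] [74 76 86]
90 [ 73  74 119  90  87  88  83  77] [70 70 74]
93 [ 95  85 132  90  88  88  83  80] [86 80 78]
96 [ 97 108 114 109  91  88  88  86] [ 91 100  80]
99 [105 110 120 105  84  79  90 106] [ 98 102 100]
102 [109 107 113 108  86  90  84 105] [102 102  98]
105 [113 110 112 116  90  88  86 109] [106 101 102]
108 [157 162 144 101 101 104 104 133] [146 153 127]
111 [142 153 116 136 139 138 127 162] [134 141 153]
114 [ 76  71  59 109 106 112  81 103] [65 61 97]
117 [77 78 90 94 95 96 72 73] [50 52 53]
120 [80 82 98 95 93 94 76 76] [75 67 64]
123 [ 80  82 106 134 128 124  77  75] [76 76 73]
126 [ 82  81 101 146 143 122  78  77] [78 78 75]
129 [ 84  83 107 144 142 107  79  75] [79 79 74]
132 [ 83  83  98 113 113 104  80  81] [79 78 75]
135 [114 110 106 102 101  97  99  95] [81 79 76]
138 [136 139 146 133 135 125 116 117] [90 91 82]
141 [147 149 158 145 133 134 120 123] [119 118 105]
144 [149 131 148 147 126 131 121 133] [125 132 111]
```

The gap under the lid has closed, the keeper is about 4 mm lower and the lever lies flat. The wedge rests on the bench and the arm is clear.

```bash
python3 -c "
from station import robot
print(robot.sign_off())"
```

```text
the job is handed in; nothing more can be done
None
```

I handed the job in at about 44.5 s. The wedge is on the bench, the loop is hooked over the keeper, the lever is flat against its stop and the lid is drawn tight; sign-off returned no verdict, so this rests on my last camera check.

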